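# Reverse a voltage tester in its bench holster with a spring clip

### The arm

A 7-joint arm with a two-finger parallel gripper is mounted at the origin on the work surface. World frame = base frame: x ahead of the robot, y to its left, z up, the work surface at z = 0. Lengths are in mm, angles in rad, forces in N, time in s.
With the tool pointing down it reaches from about 425 to 825 mm from the base axis. Payload 3.6 kg.
Tool frame: the origin (TCP) lies between the finger pads; the fingertips stand 11 mm ahead of it and the grasp point (between the pads) lies 8 mm behind it; z points along the fingers, x is the direction in which the jaws open and shut, and the axes are right-handed (so a half turn about z gives the same grasp; the last joint's range is limited). The gripper opens to 85 mm and grips with 20 to 120 N. Pads are 22 mm wide; open, the fingers measure 114 mm over their backs; the gripper's body (76 mm by 85 mm) begins 54 mm behind the grasp point. The pads swing forward as they close: fully open they stand 13 mm farther back than shut.
Start: joints at [1.212, 0.615, -0.013, 1.423, 0.008, 1.103, -0.04], TCP at [211.745, -614.514, 242.297] pointing down, gripper open.
Joint ranges: [-3.12, 3.12], [-0.3, 2.06], [-1.34, 1.32], [0.26, 2.42], [-1.36, 4.5], [0.01, 1.98], [-2.84, 2.84]. Speed limits (rad/s): [2.79, 2.79, 3.14, 3.14, 3.14, 3.14, 3.14].

### API

Orientations are given as a unit quaternion [w, x, y, z].
In Python, from cell import bot gives the robot as it stands.
- The arm moves only by the tool apply_moves, never from a script. Its argument "steps" is a list of rows, each an object with "slide": the shift along the tool's x, y, z as a fraction of full scale, a list of three; "rotation": the turn, a rotation vector about the tool's x, y, z as a fraction of full scale, a list of three; "gripper": the opening, from 0 (shut) to 1 (fully open). A call has 1 to 12 rows; each row shifts and turns the pose as measured when the row begins, along the tool's axes as they then stand; what a row does not reach is not made up. Full scale, the value 1, is 0.04 m for a shift and 6 degrees for a turn. A row lasts 1/12 s, in which the tool goes at most 41.7 mm and 7.16 degrees, less where a joint would pass 70% of its speed; a pose out of reach is approached as far as the arm can. A call with a number of a shift or a turn outside -1 to 1 is refused whole. A call with a gripper value outside its range is refused whole. The fingers move at their own pace and stop on an object; "newtons" is the grip in N (left out, the last holds). Time passes only in rows, so rows that do not move let the fingers close. It gives the time, the measured TCP pose, the force and the opening at its end, in the units of the state.
- bot.sense(): the state, without advancing time (a new reading comes with each control period).
- bot.capture(name): name is "scene" or "top"; returns a dict with "image" (384x512x3 uint8, blue, green, red), "fx", "fy", "cx", "cy" (pixels), "cam_to_world" (4x4, takes a point from camera to world coordinates). Camera axes: x right, y up, looking along -z (the intrinsics and any distortion apply to the point x, -y, -z); pixel columns grow to the right and rows downward; lengths in mm; the calibration is good to about 2 mm. A picture is of the moment at which its call begins. There is no depth.
- bot.close_job(): hands the job in, once; it reports no verdict.
The state is a dict: "time": time; "joints": joint angles; "qvel": joint speeds; "joint_efforts": joint torques, N m; "position": TCP position; "orientation": TCP orientation; "force": force on the tool from outside, world axes, zero at the start; "moment": the same for the moment, N m; "finger_gap": finger opening in mm.
Only numpy, scipy, OpenCV 4.12 (cv2) and the standard library are available. Lean on these libraries where they do the work, as an engineer would, in place of code of your own. Each camera call takes 0.05 s, during which the arm holds its last target.

### The job

The voltage tester was put back into its bench holster the wrong way round, with the bare steel prod sticking out. Draw it out, snap it by its round neck down into the spring clip on the bench and let go of it there, then take it by its other end, pull it from the clip and slide it prod first into the holster, fully home until the prod meets the back wall but without pushing hard, and let go. Do not lay or drop it on the bench, and do not disturb the two valves and the jar standing around.

Things in the scene. Friction and masses are not known exactly. Their poses are not given: they have to be found in the camera images.
- tester: Stick-shaped battery voltage tester, rigid, 190 mm long, about 0.12 kg. Origin on its long axis at the middle of its round neck, about its balance point; x runs along it towards the prod. Along x: square rear grip 22 x 22 mm from -80 to -20 mm; round neck, 22 mm diameter, to +20 mm; square front grip 22 x 22 mm to +75 mm; thin steel prod, 8 mm diameter, to +110 mm.
- tester_tip (a point): End point of the steel prod, on the tester's axis (tester x = +110 mm). At the start the prod and all or most (at least 47 mm) of the front grip stand out of the holster mouth.
- tester_tail (a point): Middle of the flat rear end of the tester, on its axis (tester x = -80 mm). At the start it is 95 to 108 mm deep inside the holster, resting level on the sleeve floor; nothing holds it there but its weight.
- holster: Level square sleeve on a pillar and foot, bolted to the bench. Origin on the bench directly below its open mouth; x points level into the sleeve, y across, z up. Outside 42 mm wide, 135 mm long, top at z = 87 mm. Foot plate 8 mm thick, 90 mm wide, x from 15 to 135 mm. The tester lying in it has its axis at z = 61 mm.
- holster_mouth (a point): Centre of the sleeve's open mouth (holster x = 0, z = 66 mm). The inside is 32 mm wide (y -16 to +16 mm) and 32 mm high (floor z = 50 mm, ceiling z = 82 mm).
- holster_back (a point): Centre of the closed back wall's inner face (holster x = 130 mm, z = 66 mm). With the prod end against it the tester is fully home (the job wants it within 5 mm of this, pushed with less than 30 N) and its rear 60 mm stands out of the mouth.
- clip: Spring clip bolted to the bench, open upward. Origin on the bench under its middle; x is the level direction in which a clipped stick lies (either way round), y across, z up. Base plate 100 x 80 mm, 10 mm thick. Two sprung jaws, 20 mm long along x, with smooth rounded lips 18 mm apart at z = 87 mm; outward flares above them reach z = 106 mm, about 50 mm apart at the top.
- clip_seat (a point): Where the axis of a clipped neck lies (clip x = 0, z = 80 mm); a saddle under it has its top at z = 69 mm. The 22 mm round neck pushed straight down with about 5 to 10 N spreads the jaws, snaps under the lips and is held; a similar pull upward frees it. The square grips do not fit under the lips.
- tube_a: Bystander: a glass radio valve 32 mm in diameter, 85 mm tall, standing on the bench; origin at the centre of its underside.
- tube_b: Bystander: a glass radio valve 32 mm in diameter, 100 mm tall, standing on the bench; origin at the centre of its underside.
- jar: Bystander: a closed jar 60 mm in diameter, 80 mm tall, standing on the bench; origin at the centre of its underside.
Things that resemble listed ones, but are neither listed nor needed, are in the scene too. Leave any blue or red look-alike of the clip alone. Of the things that look like the tester, the larger one is meant.

How it is judged:
By the outcome, as a careful person would: the job done as asked, in the order asked, and still so for the second after the job is handed in, with the robot touching nothing.
It also fails if it takes over 72 s, if anything falls off the work surface, if the arm or the gripper's body presses on something with over 40 N, if the wrist force passes 120 N, or if a joint passes its speed limit or range.

## Working session

There is one attempt and no reset: what is moved stays moved. The work goes in short steps, Python scripts to look and compute and a tool call to move; the robot and the scene stay as the last step left them, time stands still between calls to the robot, and variables do not carry over. Pictures are saved under pics/ and viewed, and the job is handed in when it is done.

Besides the shell and the picture viewer there is one more tool, called after ">>>" as name([rows], argument=value, ...), one row to a line, values as JSON. apply_moves: Moves the arm, as the interface text tells. Its arguments: {"type":"object","properties":{"steps":{"type":"array"},"newtons":{"type":"number"}},"required":["steps"]}

```bash
ls; mkdir -p pics
python3 - <<'E'
from cell import bot
import cv2,json,pickle
s=bot.sense();print(s)
for n in("scene","top"):
    c=bot.capture(n);cv2.imwrite(f"pics/{n}0.png",c["image"]);pickle.dump(c,open(f"{n}0.pkl","wb"))
    print({k:(v.tolist() if hasattr(v,'tolist') else v) for k,v in c.items() if k!="image"})
E
```

```text
pics
{'time': 0.0, 'joints': array([ 1.21248791,  0.61590302, -0.01262528,  1.42494122,  0.00808592,
        1.1034238 , -0.04042065]), 'qvel': array([-0.00123202, -0.00096797, -0.00027309, -0.00020105,  0.00099323,
        0.0019588 ,  0.00146935]), 'joint_efforts': array([ 4.79120663e-04, -4.69215488e+01,  2.59408364e-01, -1.71033096e+01,
        1.00133507e-02,  9.57170036e-03,  6.58098216e-06]), 'position': array([ 211.50749775, -613.81892529,  241.13459245]), 'orientation': array([-7.53322724e-04,  8.14185353e-01, -5.80603554e-01, -1.07518224e-03]), 'force': array([ 0.09427994,  0.23696038, -0.31597536]), 'moment': array([ 0.01866375, -0.03082893, -0.00701475]), 'finger_gap': 85.36434066334557}
{'fx': 402.57482477233935, 'fy': 402.57482477233935, 'cx': 249.98118782982638, 'cy': 193.79244829902777, 'cam_to_world': [[-0.8507129415176012, -0.3251578217430872, 0.41298896122506873, 972.2281530229235], [0.5255394799880698, -0.5407907008740134, 0.6567752072224278, 713.1001573046133], [0.009784994038826263, 0.7757691723750593, 0.6309409204388124, 767.6063038998674], [0.0, 0.0, 0.0, 1.0]]}
{'fx': 394.83825965736605, 'fy': 394.83825965736605, 'cx': 254.23958407139668, 'cy': 187.5809027648698, 'cam_to_world': [[0.024453364149231237, 0.9939048462624428, -0.10749506759760946, 453.8434904274602], [-0.9996392047767577, 0.02550536563931954, 0.008422386650802673, -2.1620539453241436], [0.011112751912829247, 0.10725032820292046, 0.9941699421352918, 1142.2335084918254], [0.0, 0.0, 0.0, 1.0]]}
```

View pics/scene0.png

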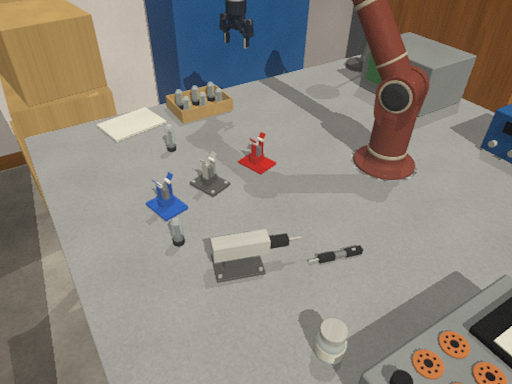

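View pics/top0.png

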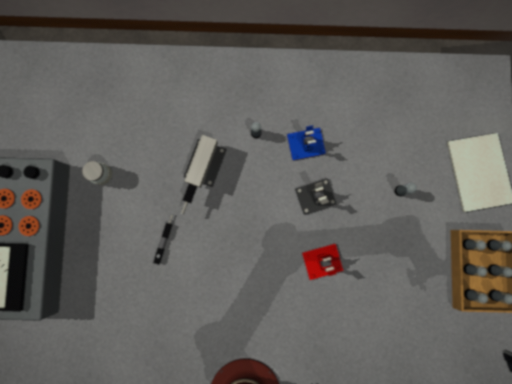

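```bash
cat > h.py <<'E'
import pickle,numpy as np,cv2
def load(n): return pickle.load(open(n+".pkl","rb"))
def ray(c,u,v):
    M=np.array(c["cam_to_world"]);d=np.array([(u-c["cx"])/c["fx"],-(v-c["cy"])/c["fy"],-1.])
    return M[:3,3],M[:3,:3]@d
def onz(c,u,v,z):
    o,d=ray(c,u,v);return o+d*(z-o[2])/d[2]
def proj(c,p):
    M=np.array(c["cam_to_world"]);q=M[:3,:3].T@(np.array(p,float)-M[:3,3])
    return np.array([c["cx"]+c["fx"]*q[0]/-q[2], c["cy"]-c["fy"]*q[1]/-q[2]])
def tri(c1,p1,c2,p2):
    o1,d1=ray(c1,*p1);o2,d2=ray(c2,*p2)
    d1/=np.linalg.norm(d1);d2/=np.linalg.norm(d2)
    s=np.linalg.lstsq(np.c_[d1,-d2],o2-o1,rcond=None)[0]
    a,b=o1+s[0]*d1,o2+s[1]*d2
    return (a+b)/2,np.linalg.norm(a-b)
E
python3 - <<'E'
from h import *
t=load("top0")["image"];s=load("scene0")["image"]
def crop(im,x0,y0,x1,y1,k,n): cv2.imwrite(n,cv2.resize(im[y0:y1,x0:x1],None,fx=k,fy=k,interpolation=cv2.INTER_CUBIC))
crop(t,140,110,350,270,3.8,"pics/ct0.png")
crop(s,130,110,380,290,3.2,"pics/cs0.png")
E
```

```text
(no output)
```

View pics/ct0.png

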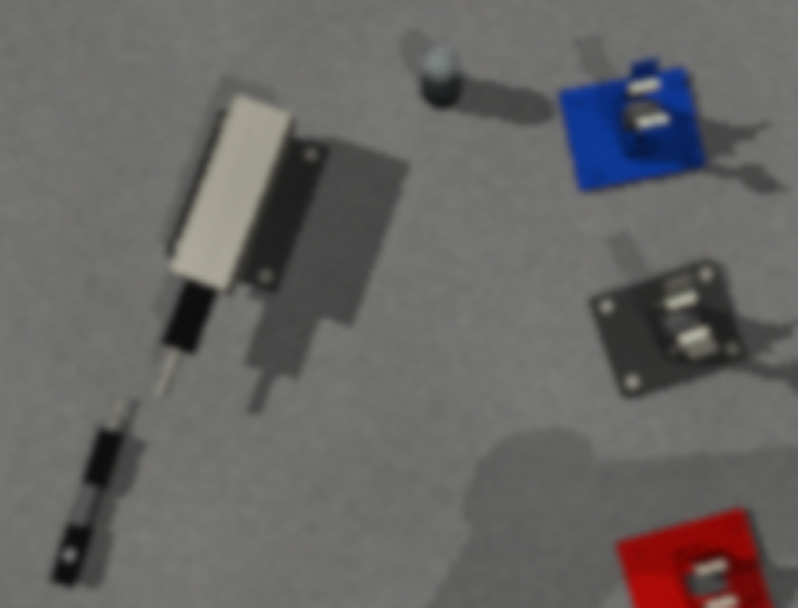

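View pics/cs0.png

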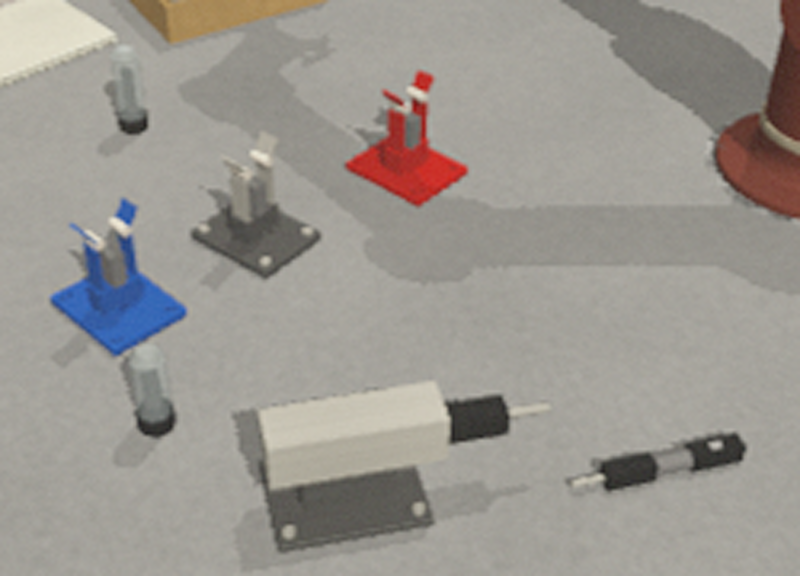

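Run:
```python
from h import *
T=load("top0");S=load("scene0");t=T["image"]
k=8
def up(im,x0,y0,x1,y1): return cv2.resize(im[y0:y1,x0:x1],None,fx=k,fy=k,interpolation=cv2.INTER_CUBIC)
def px(x,y,x0,y0): return np.array([(x+.5)/k-.5+x0,(y+.5)/k-.5+y0])
def rep(name,mask,x0,y0,z,C=T):
    cs=cv2.findContours(mask.astype(np.uint8),cv2.RETR_EXTERNAL,cv2.CHAIN_APPROX_NONE)[0]
    c=max(cs,key=cv2.contourArea);r=cv2.boxPoints(cv2.minAreaRect(c))
    P=np.array([onz(C,*px(*q,x0,y0),z)[:2] for q in r])
    print(name,cv2.contourArea(c)/k/k,"corners",P.round(1).tolist(),"centre",P.mean(0).round(1),"sides",np.linalg.norm(P-np.roll(P,-1,0),axis=1).round(1))
    return P
x0,y0=170,125;im=up(t,x0,y0,235,220);hsv=cv2.cvtColor(im,cv2.COLOR_BGR2HSV)
print([hsv[int((y-y0)*k),int((x-x0)*k)].tolist() for x,y in((200,160),(190,193),(215,150),(183,205),(240,160)) if x<235])
P=rep("holstertop",(hsv[...,2]>140),x0,y0,87)
g=rep("grip",(hsv[...,2]<32),x0,y0,72)
x0,y0=285,170;im=up(t,x0,y0,345,225);hsv=cv2.cvtColor(im,cv2.COLOR_BGR2HSV)
m=(hsv[...,2]<80)
rep("clipbase",m,x0,y0,10)
cv2.imwrite("pics/m.png",np.vstack([im,cv2.cvtColor(m.astype(np.uint8)*255,cv2.COLOR_GRAY2BGR)])[:,:])
for n,(u,v),z in [("tubeb?",(256,131),85),("tube2",(400,190),85),("jar",(95,172),80)]: print(n,onz(T,u,v,z).round(0))
```

```text
[[26, 24, 160], [150, 18, 14], [24, 25, 52], [30, 7, 112]]
holstertop 684.984375 corners [[582.5, 177.2], [710.3, 135.7], [696.7, 97.0], [569.2, 139.0]] centre [639.7 137.2] sides [134.4  40.9 134.2  40.4]
grip 111.8359375 corners [[532.7, 180.8], [574.9, 167.2], [568.4, 148.1], [526.2, 161.7]] centre [550.6 164.5] sides [44.3 20.2 44.3 20.1]
clipbase 1109.140625 corners [[593.6, -125.9], [617.4, -264.1], [522.8, -277.8], [499.6, -140.8]] centre [ 558.3 -202.1] sides [140.2  95.6 139.   95.2]
tubeb? [724. -12.  85.]
tube2 [ 572. -405.   85.]
jar [600. 421.  80.]
```

View pics/m.png

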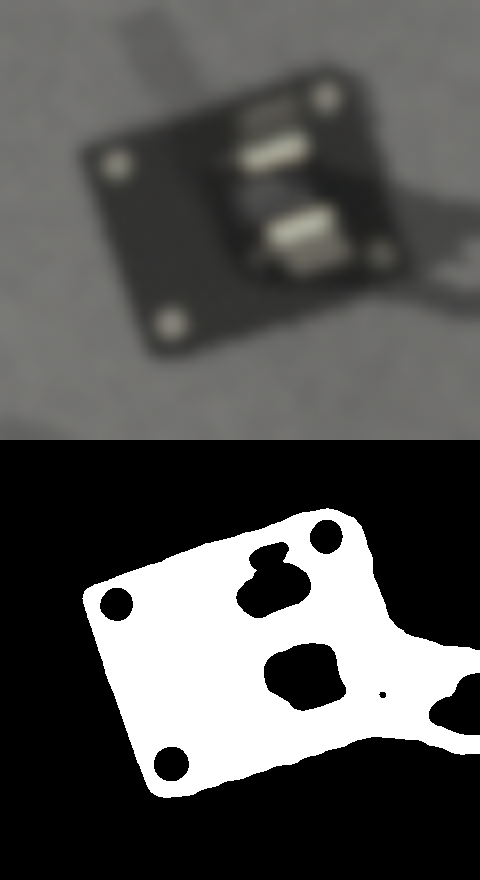

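Run:
```python
from h import *
T=load("top0");S=load("scene0")
k=8;x0,y0=285,170
im=cv2.resize(T["image"][y0:225,x0:345],None,fx=k,fy=k,interpolation=cv2.INTER_CUBIC)
px=lambda x,y:np.array([(x+.5)/k-.5+x0,(y+.5)/k-.5+y0])
P=np.array([onz(T,*px(*q),10)[:2] for q in((117,165),(327,97),(381,255),(170,325))])
print(P.round(1),P.mean(0),np.linalg.norm(P-np.roll(P,-1,0),axis=1))
a=P[1]-P[0]+P[2]-P[3];print("long dir deg",np.degrees(np.arctan2(a[1],a[0])))
a=P[0]-P[3]+P[1]-P[2];print("short dir deg",np.degrees(np.arctan2(a[1],a[0])))
L=[onz(T,*px(*q),87)[:2] for q in((273,150),(300,225))]
print("lips",L,np.mean(L,0))
g=cv2.cvtColor(im,cv2.COLOR_BGR2GRAY)
m=(g>125).astype(np.uint8);n,l,st,ce=cv2.connectedComponentsWithStats(m)
for s,c in zip(st[1:],ce[1:]):
  if s[4]>150:
    ys,xs=np.where(l==list(ce[:,0]).index(c[0])); r=cv2.minAreaRect(np.c_[xs,ys].astype(np.float32));print(s[4],c.round(1),r, onz(T,*px(*c),87).round(1))
cs=np.array([1,1])
# scene crop of clip
im=cv2.resize(S["image"][150:200,180:240],None,fx=12,fy=12,interpolation=cv2.INTER_CUBIC);cv2.imwrite("pics/cclip.png",im)
im=cv2.resize(S["image"][220:280,200:310],None,fx=7,fy=7,interpolation=cv2.INTER_CUBIC);cv2.imwrite("pics/chol.png",im)
```

```text
[[ 572.  -141.6]
 [ 598.7 -217.4]
 [ 541.9 -237.2]
 [ 514.8 -161.4]] [ 556.86217302 -189.38497076] [80.32504092 60.14790189 80.48227123 60.53358116]
long dir deg -70.46461096677623
short dir deg 19.109869411473955
lips [array([ 570.41232873, -184.63760334]), array([ 545.31917259, -193.89219032])] [ 557.86575066 -189.26489683]
1023 [274.5 151.7] ((274.0999755859375, 151.80001831054688), (20.55480194091797, 56.604766845703125), 71.56504821777344) [ 569.8 -185.2   87. ]
1353 [300.5 228.1] ((300.4000244140625, 228.1999969482422), (26.56313133239746, 58.1859016418457), 71.56504821777344) [ 544.3 -194.1   87. ]
```

View pics/cclip.png

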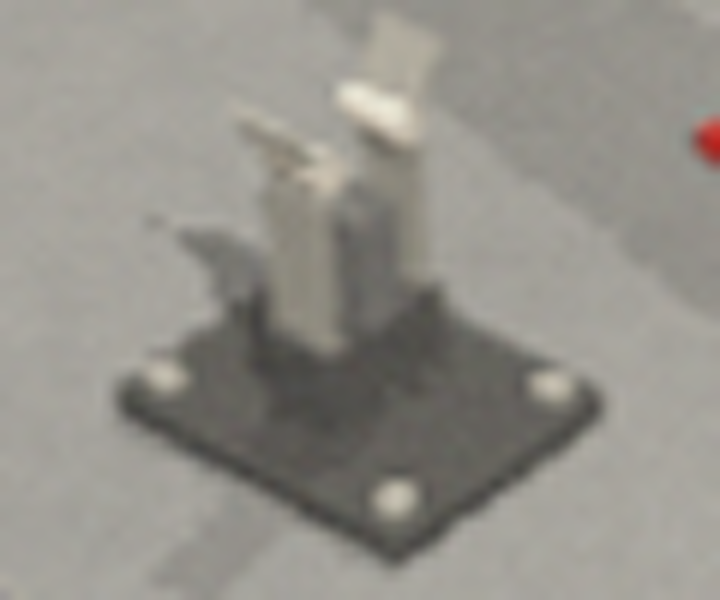

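View pics/chol.png

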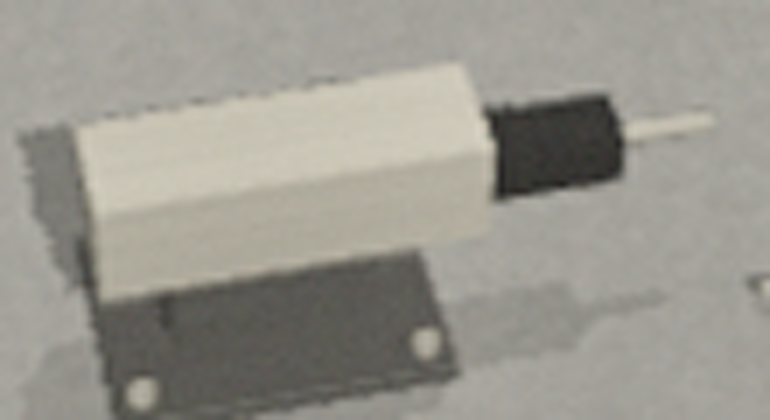

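Run:
```python
from h import *
T=load("top0");S=load("scene0")
a=np.array([157.5/3.8-.5+140,397.5/3.8-.5+110]);b=np.array([712.5/7-.5+200,120.5/7-.5+220])
print("tip",tri(T,a,S,b),onz(T,*a,61))
h=np.array([np.cos(np.radians(-18.1)),np.sin(np.radians(-18.1))]);n=np.array([-h[1],h[0]])
m=np.array([575.9,158.1])
def sc(q): return (np.array(q)+.5-200*0)
for nm,l,y,z in (("mouth top L",0,21,87),("mouth top R",0,-21,87),("back top L",135,21,87),("back top R",135,-21,87),("mouth bot L",0,21,45)):
    p=[*(m+l*h+y*n),z];u=proj(S,p);print(nm,((u-[200,220]+.5)*7-.5).round(0))
# seen in crop: 
for nm,q in (("topL?",(490,147)),("topR?",(462,65)),("backL",(97,208)),("backR",(80,130))):
    u=(np.array(q)+.5)/7-.5+[200,220];print(nm,onz(S,*u,87).round(1))
w=onz(S,*((np.array([540,375])+.5)/12-.5+[180,150]),10)
for q in((165,377),(395,498),(552,385)): print(onz(S,*((np.array(q)+.5)/12-.5+[180,150]),10).round(1))
```

```text
tip (array([492.07222111, 186.90508216,  63.79142449]), np.float64(1.695264809697585)) [492.83665184 186.861566    61.        ]
mouth top L [484. 154.]
mouth top R [451.  69.]
back top L [ 84. 222.]
back top R [ 64. 132.]
mouth bot L [479. 240.]
topL? [578.8 176.3  87. ]
topR? [565.1 138.6  87. ]
backL [704.2 132.7  87. ]
backR [692.5  98.2  87. ]
[ 593.7 -219.6   10. ]
[ 566.  -144.7   10. ]
[ 509.8 -165.3   10. ]
```

```bash
cat >> h.py <<'E'
from scipy.spatial.transform import Rotation as R
H=-18.1;C=-70.7
def sense():
    from cell import bot
    s=bot.sense();q=s["orientation"];r=R.from_quat([q[1],q[2],q[3],q[0]]);return s,r
def down(yaw): # tool x at yaw, z down
    y=np.radians(yaw);X=[np.cos(y),np.sin(y),0];Z=[0,0,-1];return R.from_matrix(np.c_[X,np.cross(Z,X),Z])
def show():
    s,r=sense();x=r.as_matrix()
    print("t%.2f pos %s yaw %.1f z %s gap %.1f F %s q %s"%(s["time"],s["position"].round(1),np.degrees(np.arctan2(x[1,0],x[0,0])),x[:,2].round(3),s["finger_gap"],s["force"].round(1),s["joints"].round(2)))
def plan(p,yaw):
    show();s,r=sense()
    d=r.inv().apply(np.array(p,float)-s["position"]);rv=np.degrees((r.inv()*down(yaw)).as_rotvec())
    print("slide units",(d/40).round(2),"rot units",(rv/6).round(2))
    d2=down(yaw).inv().apply(np.array(p,float)-s["position"]);print("slide units after rotation",(d2/40).round(2))
E
python3 -c "
from h import *
plan([554,162,200],71.9)"
```

```text
t0.10 pos [ 211.6 -613.9  241.3] yaw -71.0 z [-0.001  0.002 -1.   ] gap 85.4 F [0.4 0.6 0.8] q [ 1.21  0.62 -0.01  1.42  0.01  1.1  -0.04]
slide units [-15.55 -14.41   1.07] rot units [-3.000e-02  1.000e-02 -2.381e+01]
slide units after rotation [21.1   2.11  1.03]
```

>>> apply_moves([
  {"slide":[-0.7,-0.65,0],"rotation":[0,0,0],"gripper":1},
  {"slide":[-0.7,-0.65,0],"rotation":[0,0,0],"gripper":1},
  {"slide":[-0.7,-0.65,0],"rotation":[0,0,0],"gripper":1},
  {"slide":[-0.7,-0.65,0],"rotation":[0,0,0],"gripper":1},
  {"slide":[-0.7,-0.65,0],"rotation":[0,0,0],"gripper":1},
  {"slide":[-0.7,-0.65,0],"rotation":[0,0,0],"gripper":1},
  {"slide":[-0.7,-0.65,0],"rotation":[0,0,0],"gripper":1},
  {"slide":[-0.7,-0.65,0],"rotation":[0,0,0],"gripper":1},
  {"slide":[-0.7,-0.65,0],"rotation":[0,0,0],"gripper":1},
  {"slide":[-0.7,-0.65,0],"rotation":[0,0,0],"gripper":1},
  {"slide":[-0.7,-0.65,0],"rotation":[0,0,0],"gripper":1},
  {"slide":[-0.7,-0.65,0],"rotation":[0,0,0],"gripper":1},
])

```text
time: 1.1
position: [397.1, -185.4, 233.5]
orientation: [0.002, 0.808, -0.59, -0.006]
force: [0.6, 0.4, 0.1]
finger_gap: 85.6
```

```bash
python3 -c "
from h import *
plan([554,162,200],71.9)"
```

```text
t1.10 pos [ 397.1 -185.4  233.5] yaw -72.3 z [-0.012  0.003 -1.   ] gap 85.6 F [0.6 0.4 0.1] q [ 0.46  0.31 -0.1   2.    0.04  0.84 -0.92]
slide units [-7.07 -6.39  0.82] rot units [ -0.04   0.15 -24.03]
slide units after rotation [9.47 1.03 0.84]
```

>>> apply_moves([
  {"slide":[-0.7,-0.64,0],"rotation":[0,0,0],"gripper":1},
  {"slide":[-0.7,-0.64,0],"rotation":[0,0,0],"gripper":1},
  {"slide":[-0.7,-0.64,0],"rotation":[0,0,0],"gripper":1},
  {"slide":[-0.7,-0.64,0],"rotation":[0,0,0],"gripper":1},
  {"slide":[-0.7,-0.64,0],"rotation":[0,0,0],"gripper":1},
  {"slide":[-0.7,-0.64,0],"rotation":[0,0,0],"gripper":1},
  {"slide":[-0.7,-0.64,0],"rotation":[0,0,0],"gripper":1},
  {"slide":[-0.7,-0.64,0],"rotation":[0,0,0],"gripper":1},
  {"slide":[-0.7,-0.64,0],"rotation":[0,0,0],"gripper":1},
  {"slide":[0,0,0],"rotation":[0,0,-1],"gripper":1},
  {"slide":[0,0,0],"rotation":[0,0,-1],"gripper":1},
  {"slide":[0,0,0],"rotation":[0,0,-1],"gripper":1},
])

```text
time: 2.1
position: [541.9, 156.9, 228.8]
orientation: [-0.0, 0.897, -0.442, -0.01]
force: [-0.1, 0.1, 0.3]
finger_gap: 85.3
```

>>> apply_moves([
  {"slide":[0,0,0],"rotation":[0,0,-1],"gripper":1},
  {"slide":[0,0,0],"rotation":[0,0,-1],"gripper":1},
  {"slide":[0,0,0],"rotation":[0,0,-1],"gripper":1},
  {"slide":[0,0,0],"rotation":[0,0,-1],"gripper":1},
  {"slide":[0,0,0],"rotation":[0,0,-1],"gripper":1},
  {"slide":[0,0,0],"rotation":[0,0,-1],"gripper":1},
  {"slide":[0,0,0],"rotation":[0,0,-1],"gripper":1},
  {"slide":[0,0,0],"rotation":[0,0,-1],"gripper":1},
  {"slide":[0,0,0],"rotation":[0,0,-1],"gripper":1},
  {"slide":[0,0,0],"rotation":[0,0,-1],"gripper":1},
  {"slide":[0,0,0],"rotation":[0,0,-1],"gripper":1},
  {"slide":[0,0,0],"rotation":[0,0,-1],"gripper":1},
])

```text
time: 3.1
position: [537.5, 156.0, 222.2]
orientation: [-0.005, 0.979, 0.203, -0.015]
force: [-0.7, -0.4, -0.3]
finger_gap: 85.4
```

```bash
python3 -c "
from h import *
plan([554,162,150],71.9)"
```

```text
t3.10 pos [537.5 156.  222.2] yaw 23.4 z [-0.032  0.004 -0.999] gap 85.4 F [-0.7 -0.4 -0.3] q [ 0.08  0.57 -0.62  1.68  0.36  1.03 -0.26]
slide units [0.49 0.05 1.79] rot units [-0.26  0.18 -8.08]
slide units after rotation [0.27 0.34 1.8 ]
```

>>> apply_moves([
  {"slide":[0,0,0],"rotation":[0,0,-1],"gripper":1},
  {"slide":[0,0,0],"rotation":[0,0,-1],"gripper":1},
  {"slide":[0,0,0],"rotation":[0,0,-1],"gripper":1},
  {"slide":[0,0,0],"rotation":[0,0,-1],"gripper":1},
  {"slide":[0,0,0],"rotation":[0,0,-1],"gripper":1},
  {"slide":[0,0,0],"rotation":[0,0,-1],"gripper":1},
  {"slide":[0,0,0],"rotation":[0,0,-1],"gripper":1},
  {"slide":[0,0,0],"rotation":[0,0,-1],"gripper":1},
  {"slide":[0,0,0],"rotation":[0,0,0],"gripper":1},
])

```text
time: 3.85
position: [535.2, 152.0, 217.3]
orientation: [-0.012, 0.799, 0.601, -0.017]
force: [0.6, 0.1, 1.0]
finger_gap: 85.4
```

```bash
python3 -c "
from h import *
plan([554,162,150],71.9)"
```

```text
t3.85 pos [535.2 152.  217.3] yaw 73.9 z [-0.041 -0.001 -0.999] gap 85.4 F [0.6 0.1 1. ] q [ 0.21  0.65 -0.86  1.68  0.52  1.1   0.48]
slide units [0.39 0.45 1.66] rot units [-0.38  0.13  0.33]
slide units after rotation [0.38 0.37 1.68]
```

>>> apply_moves([
  {"slide":[0.38,0.4,0.8],"rotation":[-0.38,0.13,0.33],"gripper":1},
  {"slide":[0,0,0.8],"rotation":[0,0,0],"gripper":1},
  {"slide":[0,0,0],"rotation":[0,0,0],"gripper":1},
])

```text
time: 4.1
position: [555.7, 161.7, 151.6]
orientation: [0.001, 0.813, 0.582, 0.003]
force: [0.1, -0.9, -0.5]
finger_gap: 85.3
```

Run:
```python
from h import *
plan([554,162,54],71.9)
from cell import bot
for n in("scene","top"):
    c=bot.capture(n);pickle.dump(c,open(f"{n}1.pkl","wb"))
s=load("scene1")["image"];t=load("top1")["image"]
a=cv2.resize(s[170:290,190:350],(800,600),interpolation=cv2.INTER_CUBIC)
b=cv2.resize(t[120:240,130:290],(800,600),interpolation=cv2.INTER_CUBIC)
cv2.imwrite("pics/s1.png",a);cv2.imwrite("pics/t1.png",b)
for n in("scene1","top1"):
  print(n,[proj(load(n),p).round(1).tolist() for p in ([554,162,72],[573.6,157.7,87])])
```

```text
t4.10 pos [555.7 161.7 151.6] yaw 71.2 z [ 0.006  0.001 -1.   ] gap 85.3 F [ 0.1 -0.9 -0.5] q [ 0.14  0.72 -0.78  1.73  0.61  0.94  0.36]
slide units [-0.01 -0.05  2.44] rot units [ 0.05 -0.03 -0.12]
slide units after rotation [-0.01 -0.04  2.44]
scene1 [[274.5, 237.5], [267.0, 234.9]]
top1 [[190.4, 191.6], [191.5, 183.9]]
```

View pics/s1.png

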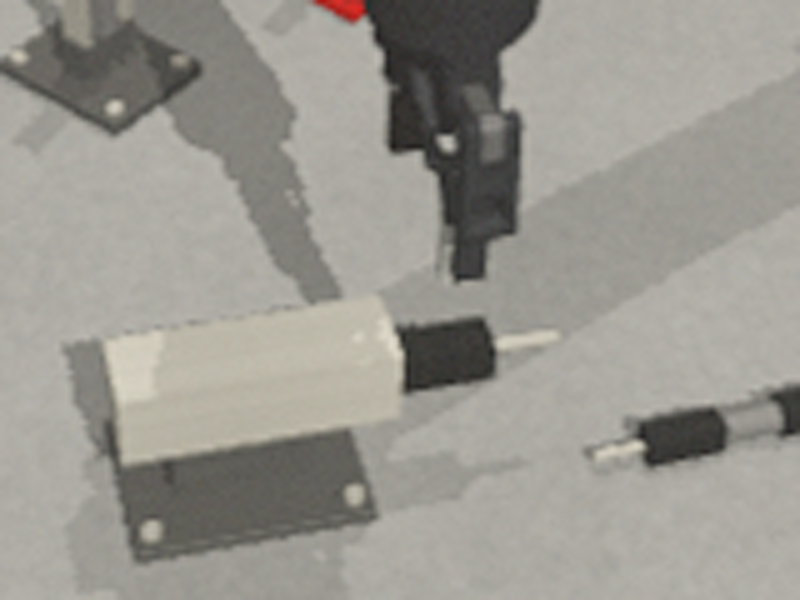

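View pics/t1.png

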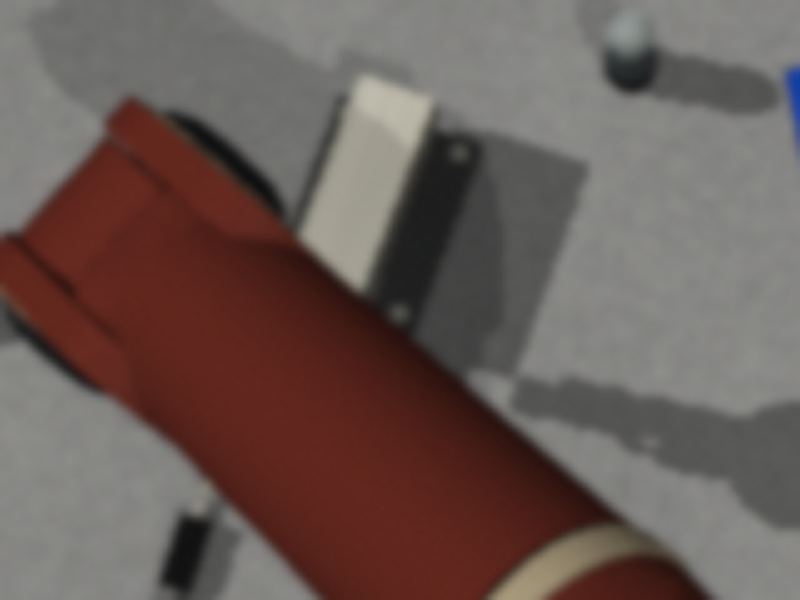

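Run:
```python
from h import *
s,r=sense();S=load("scene1")
f=lambda p:((proj(S,p)-[190,170]+.5)*5-.5).round(0)
for z in(2,-2,11):
  for x in (42.5,57):
    for y in (-11,11):
      print(z,x,y,f(s["position"]+r.apply([x,y,z])))
```

```text
2 42.5 -11 [479. 276.]
2 42.5 11 [431. 283.]
2 57 -11 [489. 299.]
2 57 11 [440. 306.]
-2 42.5 -11 [479. 270.]
-2 42.5 11 [431. 277.]
-2 57 -11 [489. 292.]
-2 57 11 [441. 299.]
11 42.5 -11 [477. 291.]
11 42.5 11 [430. 298.]
11 57 -11 [487. 314.]
11 57 11 [439. 321.]
```

>>> apply_moves([
  {"slide":[0,-0.05,0.8],"rotation":[0.05,0,-0.1],"gripper":1},
  {"slide":[0,0,0.8],"rotation":[0,0,0],"gripper":1},
  {"slide":[0,0,0.6],"rotation":[0,0,0],"gripper":1},
  {"slide":[0,0,0.2],"rotation":[0,0,0],"gripper":1},
  {"slide":[0,0,0],"rotation":[0,0,0],"gripper":1},
])

```text
time: 4.62
position: [565.3, 169.8, 69.4]
orientation: [0.002, 0.812, 0.584, 0.016]
force: [0.0, -0.2, -0.4]
finger_gap: 85.6
```

Run:
```python
from h import *
plan([554,162,54],71.9)
from cell import bot
for n in("scene",):
    c=bot.capture(n);pickle.dump(c,open(f"{n}2.pkl","wb"))
s=load("scene2")["image"]
cv2.imwrite("pics/s2.png",cv2.resize(s[190:280,200:320],(800,600),interpolation=cv2.INTER_CUBIC))
```

```text
t4.62 pos [565.3 169.8  69.4] yaw 71.5 z [ 0.028  0.015 -0.999] gap 85.6 F [ 0.  -0.2 -0.4] q [ 0.09  0.83 -0.69  1.78  0.74  0.77  0.26]
slide units [-0.28 -0.21  0.37] rot units [ 0.21 -0.22 -0.07]
slide units after rotation [-0.27 -0.21  0.38]
```

View pics/s2.png

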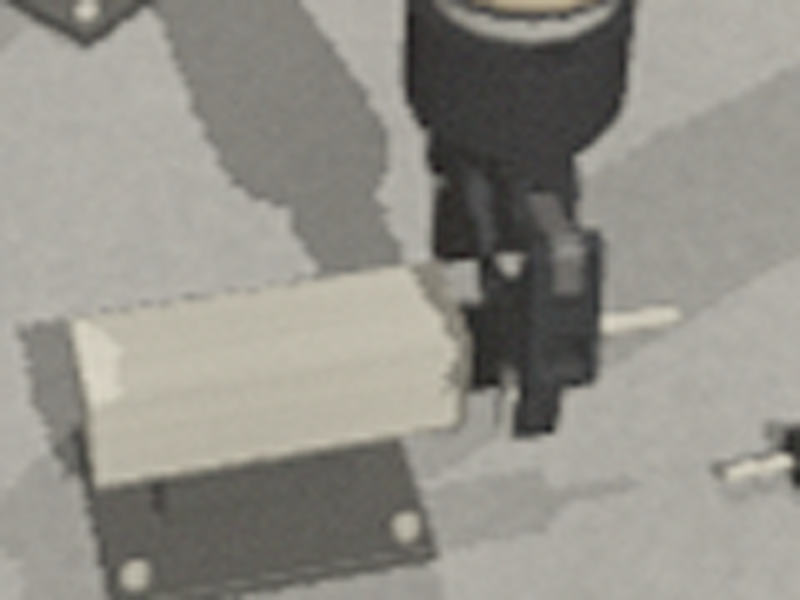

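>>> apply_moves([
  {"slide":[-0.28,-0.21,0],"rotation":[0.2,-0.2,0],"gripper":1},
  {"slide":[0,0,0.2],"rotation":[0,0,0],"gripper":1},
  {"slide":[0,0,0.17],"rotation":[0,0,0],"gripper":1},
  {"slide":[0,0,0],"rotation":[0,0,0],"gripper":1},
])

```text
time: 5.0
position: [556.7, 162.8, 60.7]
orientation: [0.001, 0.812, 0.583, 0.006]
force: [-0.9, -0.3, 0.3]
finger_gap: 85.4
```

Run:
```python
from h import *
plan([554,162,54],71.9)
```

```text
t5.00 pos [556.7 162.8  60.7] yaw 71.4 z [ 0.011  0.005 -1.   ] gap 85.4 F [-0.9 -0.3  0.3] q [ 0.09  0.83 -0.68  1.8   0.74  0.77  0.26]
slide units [-0.04 -0.06  0.17] rot units [ 0.08 -0.07 -0.09]
slide units after rotation [-0.04 -0.06  0.17]
```

>>> apply_moves([
  {"slide":[-0.05,-0.08,0.2],"rotation":[0.1,-0.1,-0.1],"gripper":1},
  {"slide":[0,0,0],"rotation":[0,0,0],"gripper":1},
])

```text
time: 5.17
position: [553.4, 161.9, 52.9]
orientation: [0.0, 0.809, 0.588, -0.002]
force: [-0.6, -0.9, -0.6]
finger_gap: 85.5
```

Run:
```python
from h import *
plan([554,162,54],71.9)
```

```text
t5.17 pos [553.4 161.9  52.9] yaw 72.0 z [-0.002 -0.002 -1.   ] gap 85.5 F [-0.6 -0.9 -0.6] q [ 0.08  0.85 -0.68  1.8   0.74  0.77  0.26]
slide units [ 0.01  0.01 -0.03] rot units [-0.01  0.03  0.01]
slide units after rotation [ 0.01  0.01 -0.03]
```

Close, watching the forces.

>>> apply_moves([
  {"slide":[0,0,0],"rotation":[0,0,0],"gripper":0.5},
  {"slide":[0,0,0],"rotation":[0,0,0],"gripper":0.35},
  {"slide":[0,0,0],"rotation":[0,0,0],"gripper":0.2},
  {"slide":[0,0,0],"rotation":[0,0,0],"gripper":0},
  {"slide":[0,0,0],"rotation":[0,0,0],"gripper":0},
  {"slide":[0,0,0],"rotation":[0,0,0],"gripper":0},
  {"slide":[0,0,0],"rotation":[0,0,0],"gripper":0},
  {"slide":[0,0,0],"rotation":[0,0,0],"gripper":0},
], newtons=100)

```text
time: 5.83
position: [553.6, 162.7, 53.1]
orientation: [0.0, 0.809, 0.588, -0.001]
force: [-0.9, -0.3, -0.5]
finger_gap: 20.4
```

Run:
```python
from h import *
plan([554,162,57],71.9)
```

```text
t5.83 pos [553.6 162.7  53.1] yaw 72.0 z [-0.002 -0.001 -1.   ] gap 20.4 F [-0.9 -0.3 -0.5] q [ 0.08  0.85 -0.68  1.8   0.74  0.77  0.26]
slide units [-0.01  0.01 -0.1 ] rot units [-0.01  0.02  0.02]
slide units after rotation [-0.01  0.01 -0.1 ]
```

>>> apply_moves([
  {"slide":[0,0,-0.12],"rotation":[0,0,0],"gripper":0},
  {"slide":[0,-0.2,0],"rotation":[0,0,0],"gripper":0},
  {"slide":[0,-0.2,0],"rotation":[0,0,0],"gripper":0},
  {"slide":[0,-0.2,0],"rotation":[0,0,0],"gripper":0},
  {"slide":[0,-0.2,0],"rotation":[0,0,0],"gripper":0},
])

```text
time: 6.25
position: [521.1, 172.0, 57.5]
orientation: [0.0, 0.81, 0.586, -0.002]
force: [0.5, -0.2, -1.3]
finger_gap: 20.5
```

Run:
```python
from h import *
plan([554-.95*128,162.7+.311*128,57],71.9)
```

```text
t6.25 pos [521.1 172.   57.5] yaw 71.8 z [-0.003 -0.002 -1.   ] gap 20.5 F [ 0.5 -0.2 -1.3] q [ 0.06  0.81 -0.68  1.88  0.75  0.73  0.2 ]
slide units [ 0.03 -2.35  0.02] rot units [-0.02  0.03 -0.01]
slide units after rotation [ 0.04 -2.35  0.01]
```

>>> apply_moves([
  {"slide":[0.01,-0.3,0],"rotation":[0,0,0],"gripper":0},
  {"slide":[0.01,-0.3,0],"rotation":[0,0,0],"gripper":0},
  {"slide":[0,-0.3,0],"rotation":[0,0,0],"gripper":0},
  {"slide":[0,-0.3,0],"rotation":[0,0,0],"gripper":0},
])

```text
time: 6.58
position: [470.5, 188.8, 57.6]
orientation: [-0.0, 0.81, 0.587, -0.002]
force: [0.7, -0.5, -0.5]
finger_gap: 20.4
```

Run:
```python
from h import *
plan([554-.95*128,162.7+.311*128,57],71.9)
```

```text
t6.58 pos [470.5 188.8  57.6] yaw 71.9 z [-0.004 -0.002 -1.   ] gap 20.4 F [ 0.7 -0.5 -0.5] q [-0.    0.76 -0.66  2.    0.77  0.65  0.08]
slide units [ 0.03 -1.01  0.02] rot units [-0.03  0.03 -0.  ]
slide units after rotation [ 0.03 -1.01  0.02]
```

>>> apply_moves([
  {"slide":[0.01,-0.3,0],"rotation":[0,0,0],"gripper":0},
  {"slide":[0.01,-0.3,0],"rotation":[0,0,0],"gripper":0},
  {"slide":[0,-0.3,0],"rotation":[0,0,0],"gripper":0},
  {"slide":[0,-0.3,0],"rotation":[0,0,0],"gripper":0},
  {"slide":[0,0,0],"rotation":[0,0,0],"gripper":0},
])

```text
time: 7.0
position: [414.8, 207.3, 58.7]
orientation: [-0.002, 0.807, 0.591, -0.004]
force: [0.2, 0.1, -0.6]
finger_gap: 20.7
```

Run:
```python
from h import *
plan([554-.95*128,162.7+.311*128,57],71.9)
from cell import bot
for n in("scene","top"):
    c=bot.capture(n);pickle.dump(c,open(f"{n}3.pkl","wb"))
cv2.imwrite("pics/s3.png",cv2.resize(load("scene3")["image"][190:295,210:350],(800,600),interpolation=cv2.INTER_CUBIC))
cv2.imwrite("pics/t3.png",cv2.resize(load("top3")["image"][130:280,120:320],(800,600),interpolation=cv2.INTER_CUBIC))
```

```text
t7.00 pos [414.8 207.3  58.7] yaw 72.4 z [-0.009 -0.002 -1.   ] gap 20.7 F [ 0.2  0.1 -0.6] q [-0.09  0.72 -0.64  2.11  0.79  0.58 -0.04]
slide units [0.02 0.46 0.04] rot units [-0.07  0.04  0.08]
slide units after rotation [0.02 0.46 0.04]
```

View pics/s3.png

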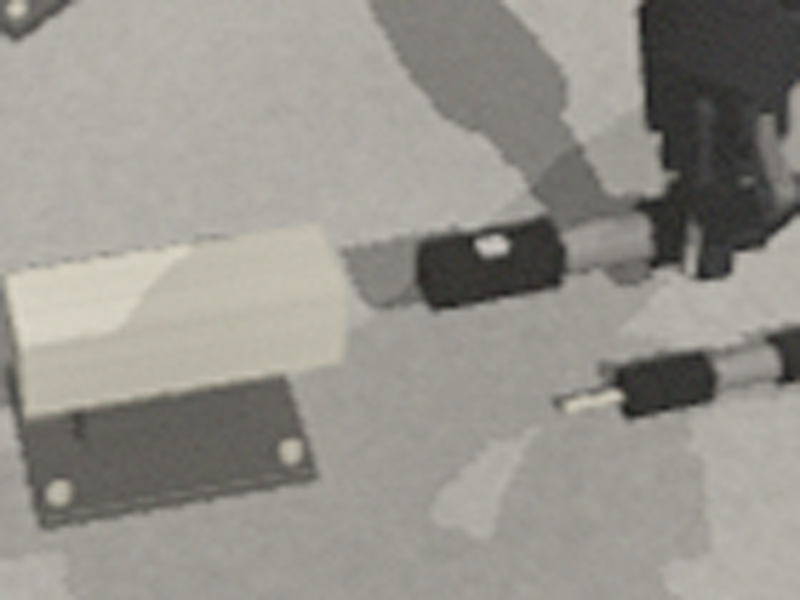

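View pics/t3.png

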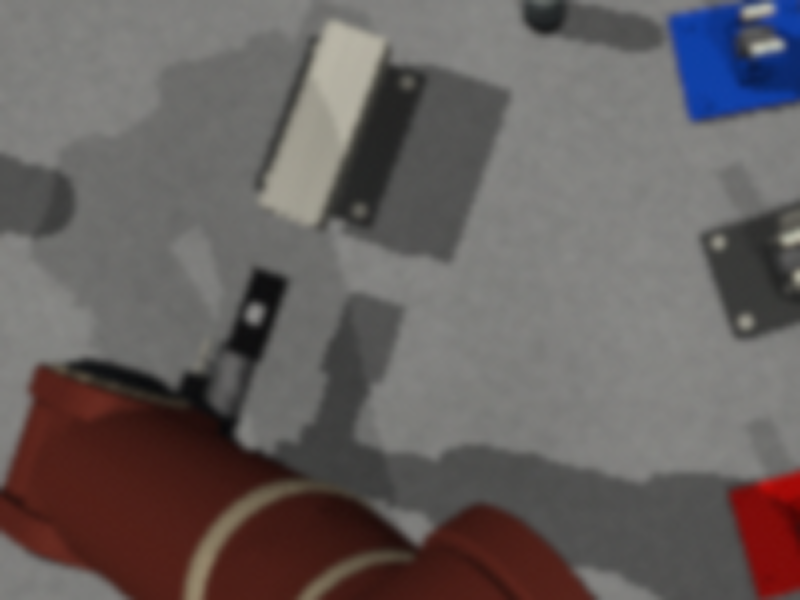

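Run:
```python
from h import *
T=load("top3");S=load("scene3");s,r=sense();p=s["position"]
f=lambda q:(np.array(q)+.5)/4-.5+[120,130]
g=lambda q:(np.array(q)+.5)*np.array([140/800,105/600])-.5+[210,190]
hd=r.apply([0,1,0]);n=r.apply([1,0,0])
def rep(nm,w): d=w-p; print(nm,w.round(1),"along h %.1f lateral %.1f"%(d@hd,d@n))
rep("T tail L",onz(T,*f((253,268)),77.5));rep("T tail R",onz(T,*f((288,280)),77.5))
rep("T neck/grip L",onz(T,*f((228,348)),77.5));rep("T neck/grip R",onz(T,*f((262,360)),77.5))
rep("S tail topR",onz(S,*g((420,238)),77.5));rep("S tail topL",onz(S,*g((430,270)),77.5))
rep("S neck/grip topL",onz(S,*g((563,250)),77.5));rep("S neck/grip topR",onz(S,*g((548,220)),77.5));rep("S neck/front ",onz(S,*g((650,210)),77.5))
```

```text
T tail L [539.5 180.9  77.5] along h 123.6 lateral 12.8
T tail R [531.9 157.   77.5] along h 123.8 lateral -12.3
T neck/grip L [485.2 195.3  77.5] along h 67.6 lateral 9.9
T neck/grip R [477.7 172.1  77.5] along h 67.5 lateral -14.4
S tail topR [527.4 159.6  77.5] along h 118.6 lateral -11.1
S tail topL [534.9 177.5  77.5] along h 120.3 lateral 8.1
S neck/grip topL [479.5 197.   77.5] along h 61.6 lateral 9.9
S neck/grip topR [473.7 179.2  77.5] along h 61.5 lateral -8.9
S neck/front  [431.9 197.1  77.5] along h 16.2 lateral -4.6
```

>>> apply_moves([
  {"slide":[0,0,-0.5],"rotation":[0,0,0],"gripper":0},
  {"slide":[0,0.2,-0.5],"rotation":[0,0,0],"gripper":0},
  {"slide":[0,0.2,-0.5],"rotation":[0,0,0],"gripper":0},
  {"slide":[0,0,-0.5],"rotation":[0,0,0],"gripper":0},
  {"slide":[0,0,-0.5],"rotation":[0,0,0],"gripper":0},
  {"slide":[0,0,-0.3],"rotation":[0,0,0],"gripper":0},
])

```text
time: 7.6
position: [437.1, 197.9, 172.3]
orientation: [-0.001, 0.81, 0.587, -0.007]
force: [0.2, 1.6, -2.0]
finger_gap: 20.8
```

Run:
```python
from h import *
plan([541.8,-149.4,165],19.3)
```

```text
t7.60 pos [437.1 197.9 172.3] yaw 71.9 z [-0.012 -0.007 -1.   ] gap 20.8 F [ 0.2  1.6 -2. ] q [ 0.08  0.58 -0.83  1.96  0.56  0.86  0.2 ]
slide units [-7.43  5.19  0.21] rot units [-0.04  0.13  8.76]
slide units after rotation [-0.4   9.06  0.18]
```

>>> apply_moves([
  {"slide":[-0.5,0.35,0],"rotation":[0,0.02,0],"gripper":0},
  {"slide":[-0.5,0.35,0],"rotation":[0,0.02,0],"gripper":0},
  {"slide":[-0.5,0.35,0],"rotation":[0,0.02,0],"gripper":0},
  {"slide":[-0.5,0.35,0],"rotation":[0,0,0],"gripper":0},
  {"slide":[-0.5,0.35,0],"rotation":[0,0,0],"gripper":0},
  {"slide":[-0.5,0.35,0],"rotation":[0,0,0],"gripper":0},
  {"slide":[-0.5,0.35,0],"rotation":[0,0,0],"gripper":0},
  {"slide":[-0.5,0.35,0],"rotation":[0,0,0],"gripper":0},
  {"slide":[-0.5,0.35,0],"rotation":[0,0,0],"gripper":0},
  {"slide":[-0.5,0.35,0],"rotation":[0,0,0],"gripper":0},
])

```text
time: 8.43
position: [517.7, -46.0, 176.9]
orientation: [-0.001, 0.811, 0.585, 0.004]
force: [-0.0, -0.0, -1.4]
finger_gap: 20.7
```

Run:
```python
from h import *
plan([541.8,-149.4,165],19.3)
```

```text
t8.43 pos [517.7 -46.  176.9] yaw 71.6 z [ 0.005  0.007 -1.   ] gap 20.7 F [-0.  -0.  -1.4] q [ 0.6   0.63 -0.85  1.87  0.58  0.91  0.72]
slide units [-2.27  1.39  0.28] rot units [-0.01 -0.09  8.72]
slide units after rotation [-0.28  2.64  0.3 ]
```

>>> apply_moves([
  {"slide":[0,0,0],"rotation":[0,0,0.9],"gripper":0},
  {"slide":[0,0,0],"rotation":[0,0,0.9],"gripper":0},
  {"slide":[0,0,0],"rotation":[0,0,0.9],"gripper":0},
  {"slide":[0,0,0],"rotation":[0,0,0.9],"gripper":0},
  {"slide":[0,0,0],"rotation":[0,0,0.9],"gripper":0},
  {"slide":[0,0,0],"rotation":[0,0,0.9],"gripper":0},
  {"slide":[0,0,0],"rotation":[0,0,0.9],"gripper":0},
  {"slide":[0,0,0],"rotation":[0,0,0.9],"gripper":0},
  {"slide":[0,0,0],"rotation":[0,0,0.9],"gripper":0},
  {"slide":[0,0,0],"rotation":[0,0,0],"gripper":0},
])

```text
time: 9.27
position: [521.6, -69.5, 173.9]
orientation: [0.001, 0.987, 0.161, 0.002]
force: [0.3, -0.1, -1.6]
finger_gap: 20.6
```

Run:
```python
from h import *
plan([541.8,-149.4,150],19.3)
```

```text
t9.27 pos [521.6 -69.5 173.9] yaw 18.5 z [ 0.004 -0.001 -1.   ] gap 20.6 F [ 0.3 -0.1 -1.6] q [ 0.48  0.57 -0.59  1.86  0.41  0.84  0.  ]
slide units [-0.16  2.05  0.6 ] rot units [ 0.02 -0.03 -0.13]
slide units after rotation [-0.18  2.05  0.6 ]
```

>>> apply_moves([
  {"slide":[-0.04,0.5,0.1],"rotation":[0,0,-0.1],"gripper":0},
  {"slide":[-0.04,0.5,0.1],"rotation":[0,0,0],"gripper":0},
  {"slide":[-0.04,0.5,0.1],"rotation":[0,0,0],"gripper":0},
  {"slide":[-0.04,0.4,0.1],"rotation":[0,0,0],"gripper":0},
  {"slide":[0,0,0],"rotation":[0,0,0],"gripper":0},
])

```text
time: 9.68
position: [542.4, -147.9, 157.8]
orientation: [0.001, 0.985, 0.172, 0.002]
force: [-1.2, -1.2, -1.3]
finger_gap: 20.5
```

Run:
```python
from h import *
plan([541.8,-149.4,126],19.3)
from cell import bot
for n in("scene","top"):
    c=bot.capture(n);pickle.dump(c,open(f"{n}4.pkl","wb"))
cv2.imwrite("pics/s4.png",cv2.resize(load("scene4")["image"][110:230,140:300],(800,600),interpolation=cv2.INTER_CUBIC))
cv2.imwrite("pics/t4.png",cv2.resize(load("top4")["image"][130:250,230:390],(800,600),interpolation=cv2.INTER_CUBIC))
```

```text
t9.68 pos [ 542.4 -147.9  157.8] yaw 19.9 z [ 0.005 -0.002 -1.   ] gap 20.5 F [-1.2 -1.2 -1.3] q [ 0.59  0.64 -0.58  1.78  0.45  0.86  0.15]
slide units [-0.03  0.03  0.79] rot units [ 0.03 -0.04  0.09]
slide units after rotation [-0.03  0.03  0.79]
```

View pics/s4.png

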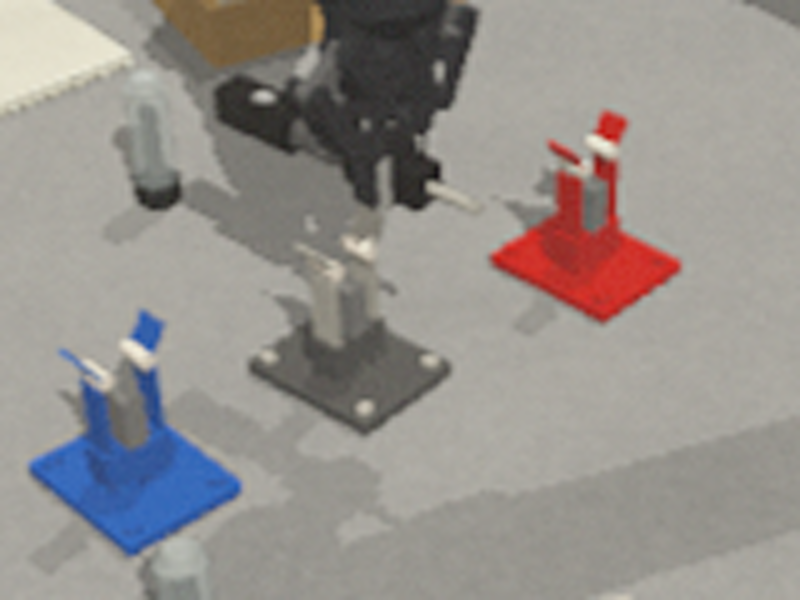

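View pics/t4.png

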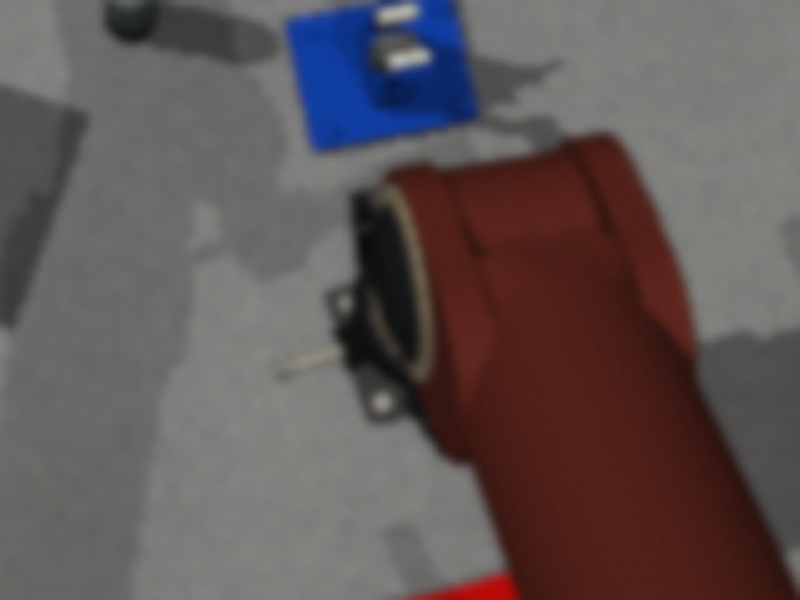

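Run:
```python
from h import *
T=load("top4");S=load("scene4");s,r=sense();p=s["position"]
f=lambda q:(np.array(q)+.5)/5-.5+[230,130]
g=lambda q:(np.array(q)+.5)/5-.5+[140,110]
P=r.apply([0,-1,0]);n=r.apply([1,0,0])
def rep(nm,w): d=w-p; print(nm,w.round(1),"along prod %.1f lateral %.1f h %.1f"%(d@P,d@n,d[2]))
a,b=f((280,373)),g((480,210))
z=p[2]+8
rep("T tip",onz(T,*a,z));rep("S tip",onz(S,*b,z));w,e=tri(T,a,S,b);rep("tri",w);print(e)
rep("S tail top mid",onz(S,*g((232,82)),z+11))
# clip relative: S screws / jaws
for q in ((268,356),(365,407),(430,360)): print(onz(S,*g(q),10).round(1))
```

```text
T tip [519.9 -89.1 166.6] along prod 58.7 lateral -2.1 h 8.0
S tip [516.9 -87.1 166.6] along prod 61.6 lateral -4.3 h 8.0
tri [518.4 -88.  166.8] along prod 60.2 lateral -3.2 h 8.2
3.6397137255603575
S tail top mid [ 581.3 -264.3  177.6] along prod -127.0 lateral -4.6 h 19.0
[ 593.6 -220.5   10. ]
[ 565.6 -144.7   10. ]
[ 509.6 -165.3   10. ]
```

>>> apply_moves([
  {"slide":[-0.02,-0.08,0.3],"rotation":[0.03,-0.03,0.09],"gripper":0},
  {"slide":[0,0,0.3],"rotation":[0,0,0],"gripper":0},
  {"slide":[0,0,0.2],"rotation":[0,0,0],"gripper":0},
  {"slide":[0,0,0],"rotation":[0,0,0],"gripper":0},
], newtons=120)

```text
time: 10.12
position: [540.0, -133.9, 125.5]
orientation: [-0.003, 0.985, 0.174, 0.002]
force: [0.0, 0.3, -0.9]
finger_gap: 20.2
```

Run:
```python
from h import *
plan([540.9,-146,105],19.3)
```

```text
t10.12 pos [ 540.  -133.9  125.5] yaw 20.0 z [ 0.003  0.007 -1.   ] gap 20.2 F [ 0.   0.3 -0.9] q [ 0.56  0.67 -0.56  1.82  0.47  0.78  0.11]
slide units [-0.08  0.29  0.51] rot units [-0.06 -0.05  0.12]
slide units after rotation [-0.08  0.29  0.51]
```

>>> apply_moves([
  {"slide":[-0.08,0.28,0.1],"rotation":[-0.06,-0.05,0.12],"gripper":0},
  {"slide":[0,0.05,0.15],"rotation":[0,0,0],"gripper":0},
  {"slide":[0,0.05,0.15],"rotation":[0,0,0],"gripper":0},
  {"slide":[0,0,0],"rotation":[0,0,0],"gripper":0},
])

```text
time: 10.45
position: [542.4, -148.0, 108.1]
orientation: [0.0, 0.986, 0.169, -0.0]
force: [-0.6, -0.4, -1.4]
finger_gap: 20.5
```

Run:
```python
from h import *
plan([540.9,-146,105],19.3)
```

```text
t10.45 pos [ 542.4 -148.   108.1] yaw 19.5 z [-0. -0. -1.] gap 20.5 F [-0.6 -0.4 -1.4] q [ 0.56  0.7  -0.53  1.82  0.5   0.76  0.1 ]
slide units [-0.02 -0.06  0.08] rot units [0.   0.   0.03]
slide units after rotation [-0.02 -0.06  0.08]
```

Run:
```python
from h import *
from cell import bot
c=bot.capture("scene");pickle.dump(c,open("scene5.pkl","wb"))
cv2.imwrite("pics/s5.png",cv2.resize(c["image"][130:205,165:265],(800,600),interpolation=cv2.INTER_CUBIC))
```

```text
(no output)
```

View pics/s5.png

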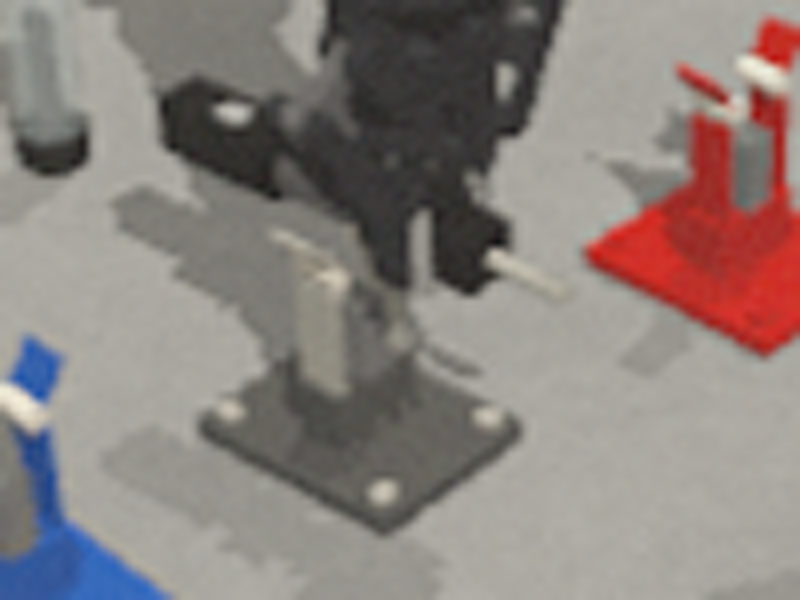

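Run:
```python
from h import *
S=load("scene5");s,r=sense();p=s["position"]
f=lambda w:((proj(S,w)-[165,130]+.5)*8-.5).round(0)
g=lambda q:(np.array(q)+.5)/8-.5+[165,130]
print("clip S at 80,106,116",[f([551.6,-192.9,z]) for z in(80,106,116.1)])
P=r.apply([0,-1,0]);n=r.apply([1,0,0])
def rep(nm,q,z): w=onz(S,*g(q),z);d=w-p;print(nm,w.round(1),"along %.1f lat %.1f"%(d@P,d@n))
rep("tip",(568,290),p[2]+8);rep("tail bottom near",(165,138),p[2]+8-11);rep("tail top near",(163,95),p[2]+19);rep("rear/neck bot near",(275,195),p[2]-3);rep("prod/front",(492,258),p[2]+8)
d=np.array([551.6,-192.9,0])-p;print("clipS",d@P,d@n)
```

```text
clip S at 80,106,116 [array([349., 264.]), array([345., 206.]), array([343., 183.])]
tip [515.5 -91.  116.6] along 62.4 lat -6.7
tail bottom near [ 588.7 -269.5  105.6] along -130.3 lat 2.8
tail top near [ 589.6 -264.4  127.6] along -125.9 lat 5.3
rear/neck bot near [ 570.2 -213.   105.6] along -70.9 lat 4.1
prod/front [ 528.7 -121.9  116.6] along 28.8 lat -4.5
clipS -45.75492598099102 -6.716572788534481
```

>>> apply_moves([
  {"slide":[-0.02,-0.04,0.15],"rotation":[0,0,0],"gripper":0},
  {"slide":[0,0.02,0.15],"rotation":[0,0,0],"gripper":0},
  {"slide":[0,0.02,0.15],"rotation":[0,0,0],"gripper":0},
])

```text
time: 10.75
position: [543.4, -147.6, 91.0]
orientation: [0.0, 0.986, 0.169, 0.002]
force: [0.3, -0.8, -1.7]
finger_gap: 19.9
```

Run:
```python
from h import *
plan([541.5,-146.5,72],19.3)
```

```text
t10.75 pos [ 543.4 -147.6   91. ] yaw 19.5 z [ 0.005  0.    -1.   ] gap 19.9 F [ 0.3 -0.8 -1.7] q [ 0.55  0.72 -0.52  1.83  0.52  0.72  0.08]
slide units [-0.04 -0.04  0.48] rot units [ 0.02 -0.04  0.03]
slide units after rotation [-0.04 -0.04  0.48]
```

>>> apply_moves([
  {"slide":[-0.04,-0.03,0.12],"rotation":[0.02,-0.04,0],"gripper":0},
  {"slide":[0,0.01,0.15],"rotation":[0,0,0],"gripper":0},
])

```text
time: 10.92
position: [541.7, -148.1, 80.1]
orientation: [0.001, 0.986, 0.169, 0.0]
force: [-0.8, 0.4, 1.8]
finger_gap: 20.5
```

Run:
```python
from h import *
plan([541.5,-146.5,72],19.3)
```

```text
t10.92 pos [ 541.7 -148.1   80.1] yaw 19.4 z [ 0.    -0.001 -1.   ] gap 20.5 F [-0.8  0.4  1.8] q [ 0.54  0.74 -0.5   1.84  0.53  0.7   0.07]
slide units [ 0.01 -0.04  0.2 ] rot units [ 0.01 -0.    0.02]
slide units after rotation [ 0.01 -0.04  0.2 ]
```

>>> apply_moves([
  {"slide":[0,0,0.15],"rotation":[0,0,0],"gripper":0},
  {"slide":[0,0,0.1],"rotation":[0,0,0],"gripper":0},
])

```text
time: 11.08
position: [541.7, -148.0, 70.5]
orientation: [0.001, 0.986, 0.169, -0.0]
force: [-10.7, 2.1, 38.3]
finger_gap: 20.4
```

Run:
```python
from h import *
plan([541.5,-146.5,72],19.3)
```

```text
t11.08 pos [ 541.7 -148.    70.5] yaw 19.4 z [ 0.    -0.002 -1.   ] gap 20.4 F [-10.7   2.1  38.3] q [ 0.53  0.75 -0.49  1.84  0.54  0.68  0.06]
slide units [ 0.01 -0.04 -0.04] rot units [0.02 0.01 0.02]
slide units after rotation [ 0.01 -0.04 -0.04]
```

>>> apply_moves([
  {"slide":[0,0,-0.04],"rotation":[0,0,0],"gripper":0},
  {"slide":[0,0,0],"rotation":[0,0,0],"gripper":0},
])

```text
time: 11.25
position: [541.2, -148.2, 71.9]
orientation: [0.001, 0.986, 0.168, -0.001]
force: [0.3, 1.0, -0.5]
finger_gap: 20.0
```

Run:
```python
from h import *
plan([541.5,-146.5,72],19.3)
from cell import bot
c=bot.capture("scene");pickle.dump(c,open("scene6.pkl","wb"))
cv2.imwrite("pics/s6.png",cv2.resize(c["image"][130:205,165:265],(800,600),interpolation=cv2.INTER_CUBIC))
```

```text
t11.25 pos [ 541.2 -148.2   71.9] yaw 19.4 z [-0.001 -0.003 -1.   ] gap 20.0 F [ 0.3  1.  -0.5] q [ 0.53  0.75 -0.49  1.84  0.54  0.69  0.06]
slide units [ 0.02 -0.04 -0.  ] rot units [0.03 0.02 0.02]
slide units after rotation [ 0.02 -0.04 -0.  ]
```

View pics/s6.png

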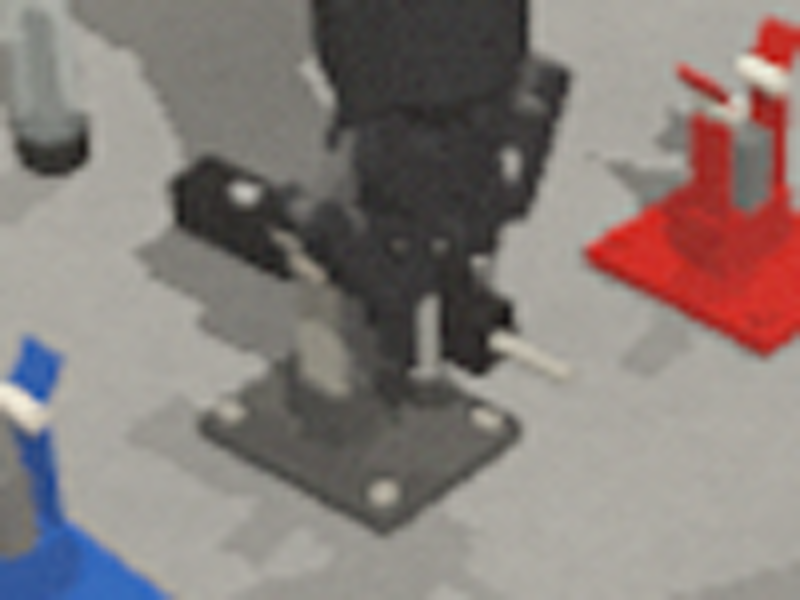

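>>> apply_moves([
  {"slide":[0,0,0],"rotation":[0,0,0],"gripper":0.3},
  {"slide":[0,0,0],"rotation":[0,0,0],"gripper":0.5},
  {"slide":[0,0,0],"rotation":[0,0,0],"gripper":0.7},
  {"slide":[0,0,0],"rotation":[0,0,0],"gripper":0.7},
  {"slide":[0,0,0],"rotation":[0,0,0],"gripper":0.7},
])

```text
time: 11.72
position: [541.8, -147.3, 70.6]
orientation: [0.001, 0.986, 0.169, -0.0]
force: [0.0, 0.1, -0.2]
finger_gap: 59.9
```

Run:
```python
from h import *
plan([541.5,-146.5,150],19.3)
```

```text
t11.72 pos [ 541.8 -147.3   70.6] yaw 19.5 z [-0.001 -0.001 -1.   ] gap 59.9 F [ 0.   0.1 -0.2] q [ 0.53  0.75 -0.49  1.84  0.54  0.68  0.06]
slide units [-0.   -0.02 -1.99] rot units [0.01 0.01 0.03]
slide units after rotation [ 0.   -0.02 -1.99]
```

>>> apply_moves([
  {"slide":[0,0.02,-0.4],"rotation":[0,0,0],"gripper":0.7},
  {"slide":[0,0,-0.4],"rotation":[0,0,0],"gripper":0.7},
  {"slide":[0,0,-0.4],"rotation":[0,0,0],"gripper":0.7},
  {"slide":[0,0,-0.4],"rotation":[0,0,0],"gripper":0.7},
  {"slide":[0,0,-0.3],"rotation":[0,0,0],"gripper":0.7},
  {"slide":[0,0,0],"rotation":[0,0,0],"gripper":0.7},
])

```text
time: 12.22
position: [541.6, -147.2, 148.1]
orientation: [-0.001, 0.985, 0.17, -0.002]
force: [0.7, 0.3, 0.6]
finger_gap: 59.4
```

Run:
```python
from h import *
s,r=sense()
P=np.array([np.cos(np.radians(109.4)),np.sin(np.radians(109.4)),0])
g=np.array([541.8,-147.3,0]);t=g-P*93;print(t)
plan([t[0],t[1],150],19.4)
from cell import bot
c=bot.capture("scene");pickle.dump(c,open("scene7.pkl","wb"))
cv2.imwrite("pics/s7.png",cv2.resize(c["image"][130:205,165:265],(800,600),interpolation=cv2.INTER_CUBIC))
```

```text
[ 572.69098527 -235.01970719    0.        ]
t12.22 pos [ 541.6 -147.2  148.1] yaw 19.6 z [-0.004  0.001 -1.   ] gap 59.4 F [0.7 0.3 0.6] q [ 0.58  0.65 -0.57  1.78  0.45  0.85  0.14]
slide units [-0.    2.33 -0.05] rot units [-0.02  0.03  0.03]
slide units after rotation [ 0.    2.33 -0.05]
```

View pics/s7.png

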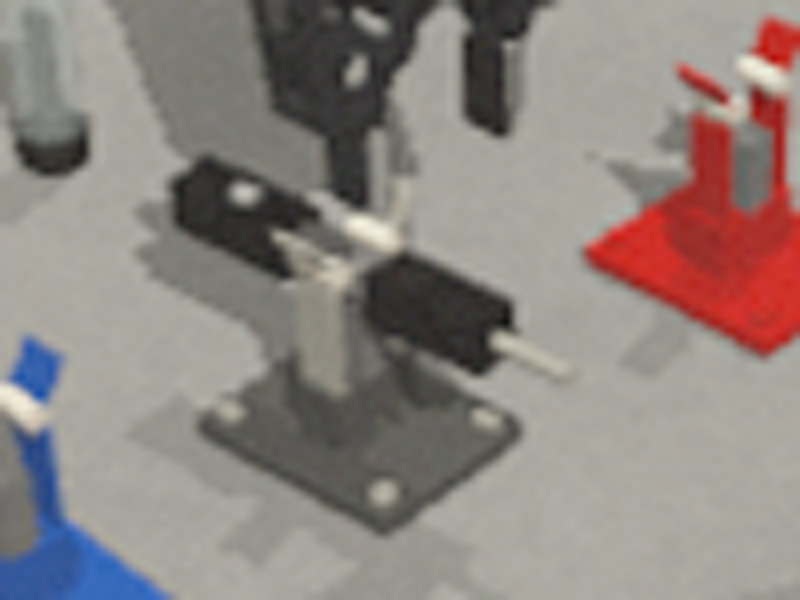

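>>> apply_moves([
  {"slide":[0,0.5,0],"rotation":[0,0,0],"gripper":0.7},
  {"slide":[0,0.5,0],"rotation":[0,0,0],"gripper":0.7},
  {"slide":[0,0.5,0],"rotation":[0,0,0],"gripper":0.7},
  {"slide":[0,0.5,0],"rotation":[0,0,0],"gripper":0.7},
  {"slide":[0,0.2,0],"rotation":[0,0,0],"gripper":0.7},
  {"slide":[0,0,0],"rotation":[0,0,0],"gripper":0.7},
])

```text
time: 12.77
position: [568.7, -230.6, 141.0]
orientation: [-0.003, 0.985, 0.173, -0.006]
force: [-0.4, -0.3, -0.5]
finger_gap: 59.3
```

Run:
```python
from h import *
plan([572.7,-235,110],19.4)
```

```text
t12.77 pos [ 568.7 -230.6  141. ] yaw 19.9 z [-0.014  0.003 -1.   ] gap 59.3 F [-0.4 -0.3 -0.5] q [ 0.68  0.73 -0.57  1.63  0.46  0.93  0.29]
slide units [0.07 0.14 0.77] rot units [-0.07  0.11  0.08]
slide units after rotation [0.06 0.14 0.78]
```

>>> apply_moves([
  {"slide":[0.07,0.14,0.2],"rotation":[-0.07,0.11,0.08],"gripper":0.7},
  {"slide":[0,0.03,0.25],"rotation":[0,0,0],"gripper":0.7},
  {"slide":[0,0.03,0.25],"rotation":[0,0,0],"gripper":0.7},
  {"slide":[0,0,0],"rotation":[0,0,0],"gripper":0.7},
])

```text
time: 13.1
position: [571.8, -233.6, 108.8]
orientation: [-0.002, 0.986, 0.17, -0.002]
force: [-1.3, -0.3, -0.5]
finger_gap: 59.7
```

Run:
```python
from h import *
plan([572.7,-235,72],19.4)
```

```text
t13.10 pos [ 571.8 -233.6  108.8] yaw 19.5 z [-0.005  0.004 -1.   ] gap 59.7 F [-1.3 -0.3 -0.5] q [ 0.67  0.77 -0.54  1.65  0.49  0.87  0.27]
slide units [0.01 0.05 0.92] rot units [-0.05  0.03  0.02]
slide units after rotation [0.01 0.04 0.92]
```

>>> apply_moves([
  {"slide":[0,0.05,0.25],"rotation":[-0.05,0.03,0],"gripper":0.7},
  {"slide":[0,0.02,0.25],"rotation":[0,0,0],"gripper":0.7},
  {"slide":[0,0.02,0.25],"rotation":[0,0,0],"gripper":0.7},
  {"slide":[0,0,0.1],"rotation":[0,0,0],"gripper":0.7},
  {"slide":[0,0,0],"rotation":[0,0,0],"gripper":0.7},
])

```text
time: 13.52
position: [572.0, -232.1, 71.3]
orientation: [-0.002, 0.985, 0.173, -0.002]
force: [0.8, -0.3, -0.2]
finger_gap: 60.0
```

Run:
```python
from h import *
plan([572.7,-235,72],19.4)
from cell import bot
c=bot.capture("scene");pickle.dump(c,open("scene8.pkl","wb"))
cv2.imwrite("pics/s8.png",cv2.resize(c["image"][130:205,165:265],(800,600),interpolation=cv2.INTER_CUBIC))
```

```text
t13.52 pos [ 572.  -232.1   71.3] yaw 19.9 z [-0.004  0.004 -1.   ] gap 60.0 F [ 0.8 -0.3 -0.2] q [ 0.65  0.82 -0.52  1.67  0.53  0.8   0.24]
slide units [-0.01  0.07 -0.02] rot units [-0.05  0.02  0.08]
slide units after rotation [-0.01  0.07 -0.02]
```

View pics/s8.png

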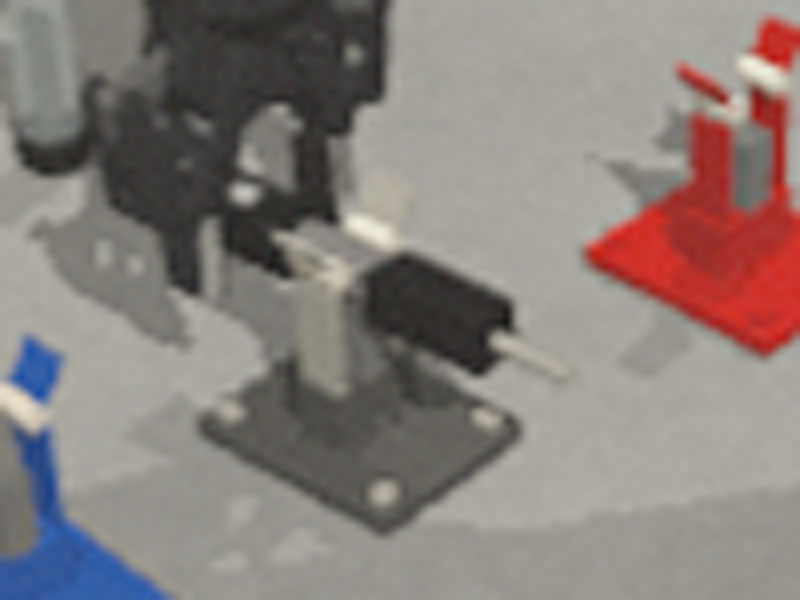

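>>> apply_moves([
  {"slide":[0,0.06,0],"rotation":[-0.05,0.02,0.08],"gripper":0.7},
  {"slide":[0,0,0],"rotation":[0,0,0],"gripper":0.4},
  {"slide":[0,0,0],"rotation":[0,0,0],"gripper":0.2},
  {"slide":[0,0,0],"rotation":[0,0,0],"gripper":0},
  {"slide":[0,0,0],"rotation":[0,0,0],"gripper":0},
  {"slide":[0,0,0],"rotation":[0,0,0],"gripper":0},
  {"slide":[0,0,0],"rotation":[0,0,0],"gripper":0},
], newtons=120)

```text
time: 14.15
position: [573.4, -235.0, 73.7]
orientation: [0.001, 0.986, 0.168, 0.001]
force: [-0.1, 0.5, -0.7]
finger_gap: 20.2
```

Run:
```python
from h import *
plan([572.7,-235,150],19.4)
```

```text
t14.15 pos [ 573.4 -235.    73.7] yaw 19.3 z [ 0.002 -0.002 -1.   ] gap 20.2 F [-0.1  0.5 -0.7] q [ 0.65  0.82 -0.51  1.67  0.53  0.79  0.23]
slide units [-0.01 -0.   -1.91] rot units [ 0.03 -0.01 -0.01]
slide units after rotation [-0.02 -0.01 -1.91]
```

>>> apply_moves([
  {"slide":[0,0,-0.12],"rotation":[0,0,0],"gripper":0},
  {"slide":[0,0,-0.2],"rotation":[0,0,0],"gripper":0},
  {"slide":[0,0,-0.25],"rotation":[0,0,0],"gripper":0},
  {"slide":[0,0,-0.3],"rotation":[0,0,0],"gripper":0},
])

```text
time: 14.48
position: [572.0, -234.2, 107.4]
orientation: [-0.001, 0.986, 0.168, -0.001]
force: [0.1, -0.3, -1.2]
finger_gap: 20.0
```

Run:
```python
from h import *
plan([572.7,-235,150],19.4)
```

```text
t14.48 pos [ 572.  -234.2  107.4] yaw 19.3 z [-0.002  0.001 -1.   ] gap 20.0 F [ 0.1 -0.3 -1.2] q [ 0.67  0.77 -0.54  1.65  0.49  0.86  0.26]
slide units [ 0.01  0.02 -1.07] rot units [-0.02  0.02 -0.01]
slide units after rotation [ 0.01  0.02 -1.07]
```

>>> apply_moves([
  {"slide":[0,0,-0.4],"rotation":[0,0,0],"gripper":0},
  {"slide":[0,0,-0.4],"rotation":[0,0,0],"gripper":0},
  {"slide":[0,0,-0.4],"rotation":[0,0,0],"gripper":0},
  {"slide":[0,0,-0.4],"rotation":[0,0,0],"gripper":0},
  {"slide":[0,0,0],"rotation":[0,0,0],"gripper":0},
])

```text
time: 14.9
position: [574.4, -234.0, 184.4]
orientation: [0.002, 0.986, 0.169, 0.003]
force: [0.9, 0.1, 0.2]
finger_gap: 20.3
```

Run:
```python
from h import *
s,r=sense()
plan([572.7,-235,170],19.4)
from cell import bot
for n in("scene","top"):
    c=bot.capture(n);pickle.dump(c,open(f"{n}9.pkl","wb"))
cv2.imwrite("pics/s9.png",cv2.resize(load("scene9")["image"][100:205,145:285],(800,600),interpolation=cv2.INTER_CUBIC))
cv2.imwrite("pics/t9.png",cv2.resize(load("top9")["image"][130:250,230:390],(800,600),interpolation=cv2.INTER_CUBIC))
```

```text
t14.90 pos [ 574.4 -234.   184.4] yaw 19.4 z [ 0.007 -0.002 -1.   ] gap 20.3 F [0.9 0.1 0.2] q [ 0.69  0.69 -0.59  1.58  0.43  1.    0.31]
slide units [-0.05  0.01  0.36] rot units [ 0.04 -0.06  0.  ]
slide units after rotation [-0.05  0.01  0.36]
```

View pics/s9.png

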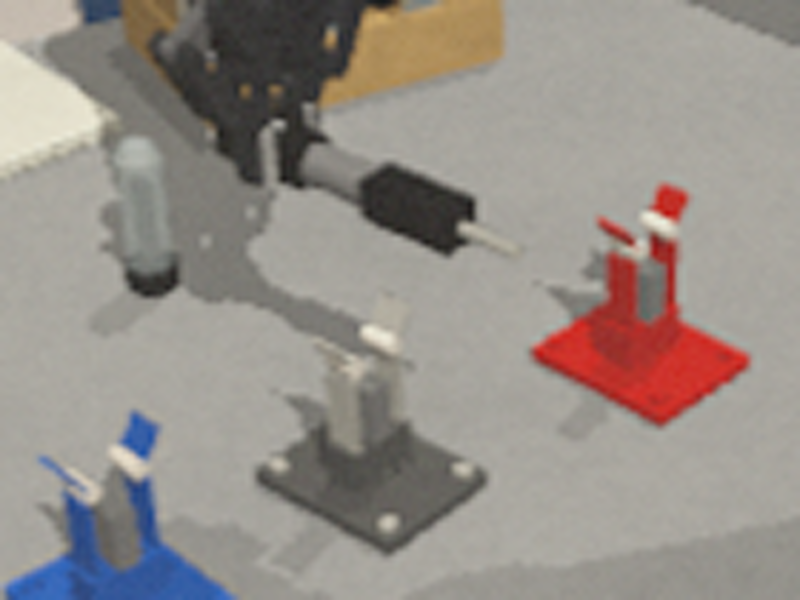

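View pics/t9.png

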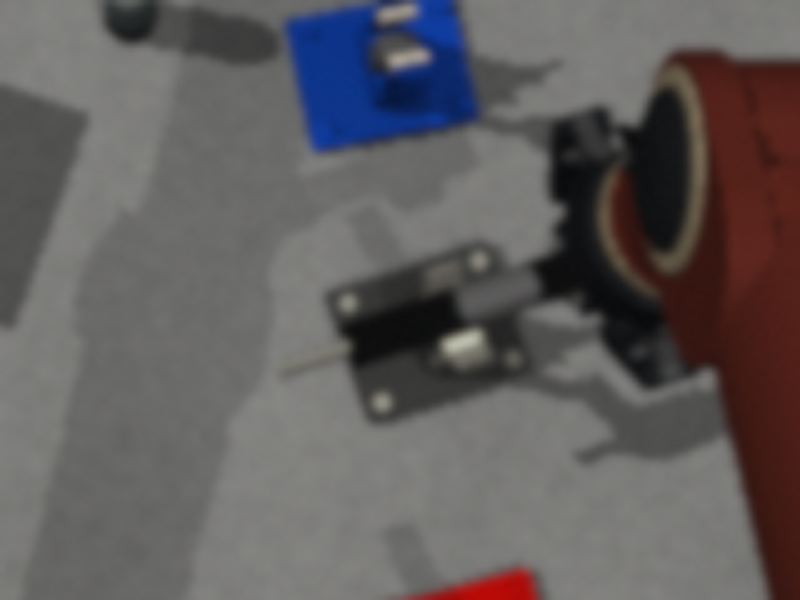

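Run:
```python
from h import *
T=load("top9");S=load("scene9");s,r=sense();p=s["position"]
f=lambda q:(np.array(q)+.5)/5-.5+[230,130]
g=lambda q:(np.array(q)+.5)*.175-.5+[145,100]
P=r.apply([0,-1,0]);n=r.apply([1,0,0])
def rep(nm,w): d=w-p; print(nm,w.round(1),"along prod %.1f lateral %.1f h %.1f"%(d@P,d@n,d[2]))
for nm,a,b in(("tip",(281,375),(520,251)),("prodbase",(350,347),(463,228))):
  a,b=f(a),g(b);z=p[2]+6
  rep("T "+nm,onz(T,*a,z));rep("S",onz(S,*b,z));w,e=tri(T,a,S,b);rep("tri",w);print(e)
for nm,q in (("T front/neck L",(457,290)),("R",(468,318))): rep(nm,onz(T,*f(q),p[2]+17))
```

```text
T tip [517.6 -87.8 187. ] along prod 156.1 lateral -3.3 h 6.0
S [512.5 -94.3 187. ] along prod 151.7 lateral -10.3 h 6.0
tri [516.9 -87.1 192.3] along prod 156.9 lateral -3.7 h 11.3
0.7150971944431505
T prodbase [ 532.1 -121.1  187. ] along prod 119.8 lateral -0.7 h 6.0
S [ 525.5 -126.1  187. ] along prod 117.3 lateral -8.5 h 6.0
tri [ 530.5 -119.7  192.1] along prod 121.7 lateral -1.7 h 11.1
2.7524765341092112
T front/neck L [ 560. -171.  198.] along prod 63.4 lateral 9.1 h 17.0
R [ 546.6 -176.4  198. ] along prod 62.8 lateral -5.4 h 17.0
```

Run:
```python
from h import *
plan([430,200,185],19.4)
```

```text
t15.00 pos [ 572.6 -233.9  181. ] yaw 19.4 z [ 0.002 -0.001 -1.   ] gap 19.8 F [ 0.1  0.5 -1.7] q [ 0.69  0.69 -0.59  1.59  0.43  1.    0.31]
slide units [  0.25 -11.41  -0.12] rot units [ 0.02 -0.01  0.  ]
slide units after rotation [  0.24 -11.42  -0.1 ]
```

>>> apply_moves([
  {"slide":[0.02,-0.65,0],"rotation":[0,0,0],"gripper":0},
  {"slide":[0.02,-0.65,0],"rotation":[0,0,0],"gripper":0},
  {"slide":[0.02,-0.65,0],"rotation":[0,0,0],"gripper":0},
  {"slide":[0.02,-0.65,0],"rotation":[0,0,0],"gripper":0},
  {"slide":[0.02,-0.65,0],"rotation":[0,0,0],"gripper":0},
  {"slide":[0.02,-0.65,0],"rotation":[0,0,0],"gripper":0},
  {"slide":[0.02,-0.65,0],"rotation":[0,0,0],"gripper":0},
  {"slide":[0.02,-0.65,0],"rotation":[0,0,0],"gripper":0},
  {"slide":[0.02,-0.65,0],"rotation":[0,0,0],"gripper":0},
  {"slide":[0,0,0],"rotation":[0,0,0],"gripper":0},
])

```text
time: 15.83
position: [490.2, -6.1, 170.3]
orientation: [-0.001, 0.986, 0.165, -0.01]
force: [0.8, 1.3, -1.2]
finger_gap: 19.9
```

Run:
```python
from h import *
plan([430,200,185],-108.1)
```

```text
t15.83 pos [490.2  -6.1 170.3] yaw 19.0 z [-0.021 -0.002 -1.   ] gap 19.9 F [ 0.8  1.3 -1.2] q [ 0.37  0.54 -0.6   1.94  0.41  0.81 -0.12]
slide units [ 0.25 -5.36 -0.35] rot units [ 0.19  0.16 21.18]
slide units after rotation [-4.43  3.03 -0.37]
```

>>> apply_moves([
  {"slide":[0,0,-0.1],"rotation":[0,0,0.95],"gripper":0},
  {"slide":[0,0,-0.1],"rotation":[0,0,0.95],"gripper":0},
  {"slide":[0,0,-0.1],"rotation":[0,0,0.95],"gripper":0},
  {"slide":[0,0,0],"rotation":[0,0,0.95],"gripper":0},
  {"slide":[0,0,0],"rotation":[0,0,0.95],"gripper":0},
  {"slide":[0,0,0],"rotation":[0,0,0.95],"gripper":0},
  {"slide":[0,0,0],"rotation":[0,0,0.95],"gripper":0},
  {"slide":[0,0,0],"rotation":[0,0,0.95],"gripper":0},
  {"slide":[0,0,0],"rotation":[0,0,0.95],"gripper":0},
  {"slide":[0,0,0],"rotation":[0,0,0.95],"gripper":0},
  {"slide":[0,0,0],"rotation":[0,0,0.95],"gripper":0},
])

```text
time: 16.75
position: [479.8, -7.7, 173.3]
orientation: [0.011, 0.919, -0.393, -0.022]
force: [0.5, 0.4, -1.0]
finger_gap: 20.1
```

Run:
```python
from h import *
plan([430,200,185],-108.1)
```

```text
t16.75 pos [479.8  -7.7 173.3] yaw -46.4 z [-0.049 -0.004 -0.999] gap 20.1 F [ 0.5  0.4 -1. ] q [ 0.17  0.48 -0.28  1.95  0.18  0.79 -1.03]
slide units [-4.63 -2.67 -0.25] rot units [ 0.49  0.07 10.29]
slide units after rotation [-4.55  2.8  -0.29]
```

>>> apply_moves([
  {"slide":[0,0,-0.1],"rotation":[0.3,0.04,0.95],"gripper":0},
  {"slide":[0,0,-0.1],"rotation":[0.2,0.03,0.95],"gripper":0},
  {"slide":[0,0,-0.1],"rotation":[0,0,0.95],"gripper":0},
  {"slide":[0,0,0],"rotation":[0,0,0.95],"gripper":0},
  {"slide":[0,0,0],"rotation":[0,0,0.95],"gripper":0},
  {"slide":[0,0,0],"rotation":[0,0,0.95],"gripper":0},
  {"slide":[0,0,0],"rotation":[0,0,0.95],"gripper":0},
  {"slide":[0,0,0],"rotation":[0,0,0.95],"gripper":0},
  {"slide":[0,0,0],"rotation":[0,0,0.95],"gripper":0},
  {"slide":[0,0,0],"rotation":[0,0,0.95],"gripper":0},
  {"slide":[0,0,0],"rotation":[0,0,0],"gripper":0},
])

```text
time: 17.67
position: [469.8, -11.6, 176.1]
orientation: [-0.006, -0.598, 0.801, 0.018]
force: [-0.4, -0.2, -2.4]
finger_gap: 20.0
```

Run:
```python
from h import *
plan([400,215.6,170],-108.1)
```

```text
t17.67 pos [469.8 -11.6 176.1] yaw -106.6 z [-0.031  0.022 -0.999] gap 20.0 F [-0.4 -0.2 -2.4] q [-0.01  0.44 -0.    1.99 -0.03  0.74 -1.85]
slide units [-4.94  3.28  0.33] rot units [0.35 0.11 0.26]
slide units after rotation [-4.86  3.42  0.15]
```

>>> apply_moves([
  {"slide":[-0.5,0.34,0],"rotation":[0.35,0.1,0.26],"gripper":0},
  {"slide":[-0.5,0.34,0],"rotation":[0,0,0],"gripper":0},
  {"slide":[-0.5,0.34,0],"rotation":[0,0,0],"gripper":0},
  {"slide":[-0.5,0.34,0],"rotation":[0,0,0],"gripper":0},
  {"slide":[-0.5,0.34,0],"rotation":[0,0,0],"gripper":0},
  {"slide":[-0.5,0.34,0],"rotation":[0,0,0],"gripper":0},
  {"slide":[-0.5,0.34,0],"rotation":[0,0,0],"gripper":0},
  {"slide":[-0.5,0.34,0],"rotation":[0,0,0],"gripper":0},
  {"slide":[0,0,0],"rotation":[0,0,0],"gripper":0},
])

```text
time: 18.42
position: [409.7, 176.1, 171.2]
orientation: [-0.006, -0.592, 0.806, 0.001]
force: [0.0, 1.2, -1.5]
finger_gap: 20.3
```

Run:
```python
from h import *
plan([388,219.5,130],-108.1)
```

```text
t18.42 pos [409.7 176.1 171.2] yaw -107.3 z [-0.01  -0.006 -1.   ] gap 20.3 F [ 0.   1.2 -1.5] q [-0.46  0.41  0.01  2.07 -0.    0.67 -2.33]
slide units [-0.88  0.83  1.03] rot units [ 0.08 -0.08  0.13]
slide units after rotation [-0.86  0.85  1.03]
```

>>> apply_moves([
  {"slide":[-0.44,0.42,0.25],"rotation":[0.08,-0.08,0.13],"gripper":0},
  {"slide":[-0.42,0.42,0.25],"rotation":[0,0,0],"gripper":0},
  {"slide":[0,0,0.25],"rotation":[0,0,0],"gripper":0},
  {"slide":[0,0,0.25],"rotation":[0,0,0],"gripper":0},
  {"slide":[0,0,0],"rotation":[0,0,0],"gripper":0},
])

```text
time: 18.83
position: [386.2, 221.3, 128.4]
orientation: [-0.001, -0.594, 0.805, -0.0]
force: [-0.7, -0.8, -1.3]
finger_gap: 20.4
```

Run:
```python
from h import *
plan([388,219.5,90],-108.1)
```

```text
t18.83 pos [386.2 221.3 128.4] yaw -107.2 z [-0.001 -0.001 -1.   ] gap 20.4 F [-0.7 -0.8 -1.3] q [-0.57  0.48  0.    2.12 -0.    0.54 -2.44]
slide units [ 0.03 -0.06  0.96] rot units [ 0.01 -0.02  0.15]
slide units after rotation [ 0.03 -0.06  0.96]
```

>>> apply_moves([
  {"slide":[0.02,-0.05,0.3],"rotation":[0,0,0.15],"gripper":0},
  {"slide":[0,0,0.3],"rotation":[0,0,0],"gripper":0},
  {"slide":[0,0,0.3],"rotation":[0,0,0],"gripper":0},
  {"slide":[0,0,0.3],"rotation":[0,0,0],"gripper":0},
  {"slide":[0,0,0.2],"rotation":[0,0,0],"gripper":0},
  {"slide":[0,0,0],"rotation":[0,0,0],"gripper":0},
])

```text
time: 19.33
position: [389.8, 217.3, 70.8]
orientation: [-0.001, -0.59, 0.808, -0.0]
force: [-0.6, -0.5, -1.4]
finger_gap: 19.9
```

Run:
```python
from h import *
plan([388,219.5,59.5],-108.1)
from cell import bot
for n in("scene","top"):
    c=bot.capture(n);pickle.dump(c,open(f"{n}10.pkl","wb"))
cv2.imwrite("pics/s10.png",cv2.resize(load("scene10")["image"][190:295,210:350],(800,600),interpolation=cv2.INTER_CUBIC))
cv2.imwrite("pics/t10.png",cv2.resize(load("top10")["image"][130:280,100:300],(800,600),interpolation=cv2.INTER_CUBIC))
```

```text
t19.33 pos [389.8 217.3  70.8] yaw -107.7 z [-0.002 -0.002 -1.   ] gap 19.9 F [-0.6 -0.5 -1.4] q [-0.56  0.59  0.    2.17 -0.    0.38 -2.44]
slide units [-0.04  0.06  0.28] rot units [ 0.01 -0.03  0.06]
slide units after rotation [-0.04  0.06  0.28]
```

View pics/s10.png

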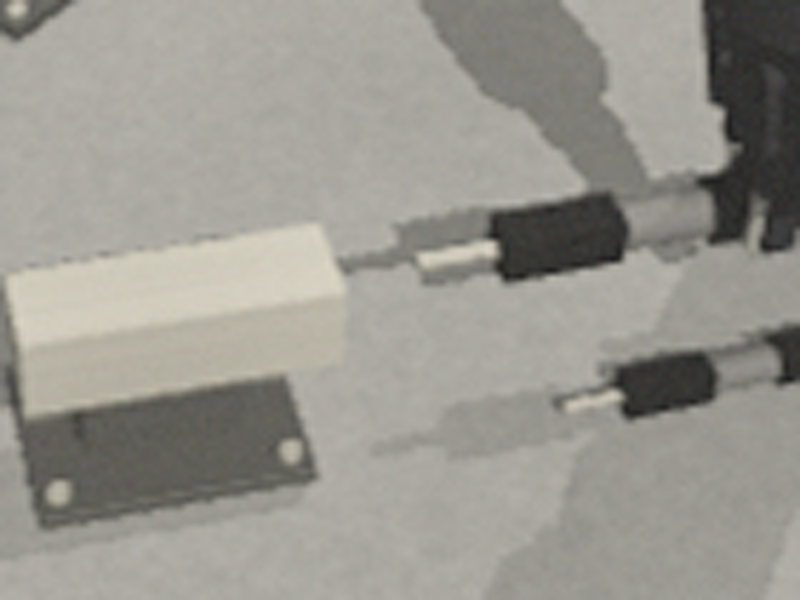

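View pics/t10.png

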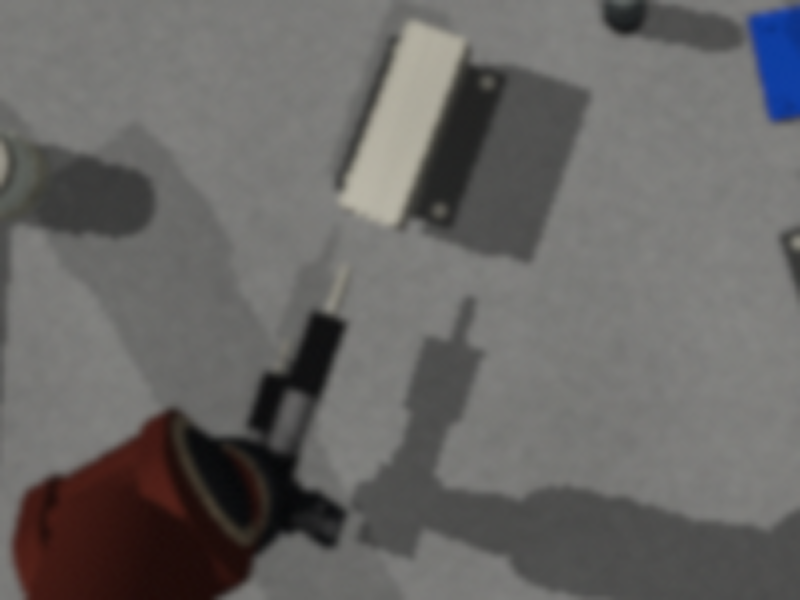

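Run:
```python
from h import *
T=load("top10");S=load("scene10");s,r=sense();p=s["position"];print(p.round(1))
f=lambda q:(np.array(q)+.5)/4-.5+[100,130]
g=lambda q:(np.array(q)+.5)*.175-.5+[210,190]
hd=np.array([np.cos(np.radians(-18.1)),np.sin(np.radians(-18.1)),0]);n=np.array([-hd[1],hd[0],0])
def rep(nm,w,m): d=w-p; e=w-m; print(nm,w.round(1),"rel TCP: along %.1f lat %.1f h %.1f | rel mouth %.1f lat %.1f"%(d@hd,d@n,d[2],e@hd,e@n))
mT=np.array([575.9,158.1,0]);mS=np.array([572,157.5,0])
z=p[2]+7
for nm,a,b in(("tip",(345,265),(417,263)),("base",(333,314),(497,250))):
  a,b=f(a),g(b);rep("T "+nm,onz(T,*a,z),mT);rep("S "+nm,onz(S,*b,z),mS);w,e=tri(T,a,S,b);rep("tri",w,mT);print(e)
for q in((312,313),(345,322),(278,385),(312,393)): rep("T grip corner",onz(T,*f(q),z+11),mT)
e=p-mT;print("TCP rel mouth",e@hd,e@n)
# remeasure holster top corners
for q in((338,203),(405,228),(412,20),(468,38)): rep("hol",onz(T,*f(q),87),mT)
for q in((346,291),(320,226),(20,342),(5,275)): rep("holS",onz(S,*g(q),87),mS)
```

```text
[390.4 217.7  71.9]
T tip [541.6 172.6  78.9] rel TCP: along 157.7 lat 4.1 h 7.0 | rel mouth -37.1 lat 3.2
S tip [538.1 172.4  78.9] rel TCP: along 154.4 lat 2.8 h 7.0 | rel mouth -36.9 lat 3.6
tri [540.4 173.1  80.9] rel TCP: along 156.4 lat 4.2 h 8.9 | rel mouth -38.4 lat 3.2
2.6368626206851107
T base [508.4 179.3  78.9] rel TCP: along 124.0 lat 0.1 h 7.0 | rel mouth -70.8 lat -0.9
S base [504.5 183.6  78.9] rel TCP: along 119.1 lat 3.0 h 7.0 | rel mouth -72.2 lat 3.8
tri [506.2 181.2  77.9] rel TCP: along 121.4 lat 1.3 h 6.0 | rel mouth -73.4 lat 0.3
5.670704229496873
T grip corner [508.1 191.4  89.9] rel TCP: along 120.1 lat 11.5 h 18.0 | rel mouth -74.8 lat 10.5
T grip corner [502.7 169.2  89.9] rel TCP: along 121.8 lat -11.2 h 18.0 | rel mouth -73.0 lat -12.2
T grip corner [459.9 211.6  89.9] rel TCP: along 68.0 lat 15.8 h 18.0 | rel mouth -126.9 lat 14.9
T grip corner [455.2 189.   89.9] rel TCP: along 70.5 lat -7.2 h 18.0 | rel mouth -124.3 lat -8.2
TCP rel mouth -194.82342586211243 -0.9817818685167655
hol [582.6 177.8  87. ] rel TCP: along 195.1 lat 21.8 h 15.1 | rel mouth 0.2 lat 20.8
hol [566.8 132.2  87. ] rel TCP: along 194.3 lat -26.4 h 15.1 | rel mouth -0.6 lat -27.4
hol [709.4 133.   87. ] rel TCP: along 329.5 lat 18.6 h 15.1 | rel mouth 134.7 lat 17.6
hol [697.9  94.5  87. ] rel TCP: along 330.6 lat -21.6 h 15.1 | rel mouth 135.7 lat -22.6
holS [577.5 176.8  87. ] rel TCP: along 190.5 lat 19.3 h 15.1 | rel mouth -0.8 lat 20.1
holS [565.6 139.4  87. ] rel TCP: along 190.8 lat -20.0 h 15.1 | rel mouth -0.5 lat -19.2
holS [705.1 132.8  87. ] rel TCP: along 325.5 lat 17.0 h 15.1 | rel mouth 134.2 lat 17.8
holS [693.   96.3  87. ] rel TCP: along 325.3 lat -21.4 h 15.1 | rel mouth 134.0 lat -20.6
```

```bash
cat >> h.py <<'E'
def hol(s,lat=-0.8,z=59.5,yaw=-108.2):
    hd=np.array([np.cos(np.radians(H)),np.sin(np.radians(H))]);n=np.array([-hd[1],hd[0]]);m=np.array([575.9,158.1])
    q,_=sense();e=q["position"][:2]-m;print("now s %.1f lat %.1f"%(e@hd,e@n))
    t=m+s*hd+lat*n;plan([t[0],t[1],z],yaw)
E
python3 -c "
from h import *
hol(-190)"
```

```text
now s -194.8 lat -1.0
t19.43 pos [390.4 217.7  71.9] yaw -107.8 z [ 0.    -0.001 -1.   ] gap 20.4 F [ 1.   0.4 -1.5] q [-0.56  0.59  0.    2.17 -0.    0.38 -2.44]
slide units [-0.   -0.12  0.31] rot units [-0.01 -0.01  0.07]
slide units after rotation [-0.   -0.12  0.31]
```

>>> apply_moves([
  {"slide":[0,-0.06,0.15],"rotation":[0,0,0.07],"gripper":0},
  {"slide":[0,-0.06,0.12],"rotation":[0,0,0],"gripper":0},
  {"slide":[0,0,0],"rotation":[0,0,0],"gripper":0},
  {"slide":[0,-0.2,0],"rotation":[0,0,0],"gripper":0},
  {"slide":[0,-0.2,0],"rotation":[0,0,0],"gripper":0},
])

```text
time: 19.85
position: [411.6, 211.9, 62.2]
orientation: [0.001, -0.588, 0.809, -0.0]
force: [0.9, -0.3, -1.2]
finger_gap: 20.2
```

```bash
python3 -c "
from h import *
hol(-130)"
```

```text
now s -172.9 lat 0.1
t19.85 pos [411.6 211.9  62.2] yaw -108.0 z [ 0.003  0.001 -1.   ] gap 20.2 F [ 0.9 -0.3 -1.2] q [-0.52  0.62 -0.    2.13  0.    0.38 -2.41]
slide units [ 0.02 -1.07  0.07] rot units [-0.02  0.02  0.03]
slide units after rotation [ 0.02 -1.07  0.07]
```

>>> apply_moves([
  {"slide":[0.02,-0.25,0.07],"rotation":[0,0,0.03],"gripper":0},
  {"slide":[0,-0.25,0],"rotation":[0,0,0],"gripper":0},
  {"slide":[0,-0.25,0],"rotation":[0,0,0],"gripper":0},
  {"slide":[0,-0.2,0],"rotation":[0,0,0],"gripper":0},
  {"slide":[0,0,0],"rotation":[0,0,0],"gripper":0},
])

```text
time: 20.27
position: [455.9, 196.3, 59.9]
orientation: [0.004, -0.584, 0.812, -0.002]
force: [-0.2, -0.6, -1.0]
finger_gap: 19.8
```

Run:
```python
from h import *
hol(-110)
from cell import bot
for n in("scene","top"):
    c=bot.capture(n);pickle.dump(c,open(f"{n}11.pkl","wb"))
a=cv2.resize(load("scene11")["image"][210:270,220:300],(800,600),interpolation=cv2.INTER_CUBIC)
cv2.imwrite("pics/s11.png",a)
cv2.imwrite("pics/t11.png",cv2.resize(load("top11")["image"][150:240,130:250],(800,600),interpolation=cv2.INTER_CUBIC))
```

```text
now s -125.9 lat -1.0
t20.27 pos [455.9 196.3  59.9] yaw -108.5 z [ 0.008  0.001 -1.   ] gap 19.8 F [-0.2 -0.6 -1. ] q [-0.45  0.66 -0.01  2.05  0.02  0.43 -2.36]
slide units [-0.01 -0.4   0.01] rot units [-0.07  0.04 -0.05]
slide units after rotation [-0.01 -0.4   0.01]
```

View pics/s11.png

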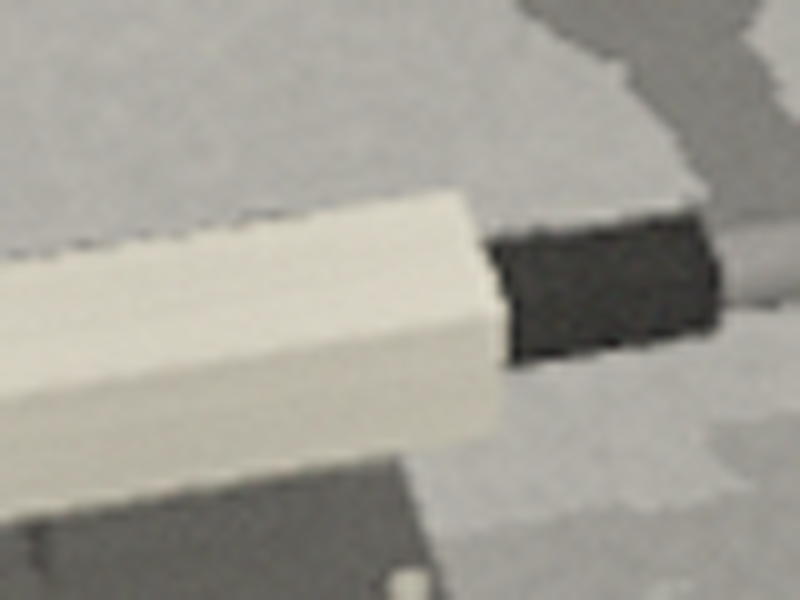

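View pics/t11.png

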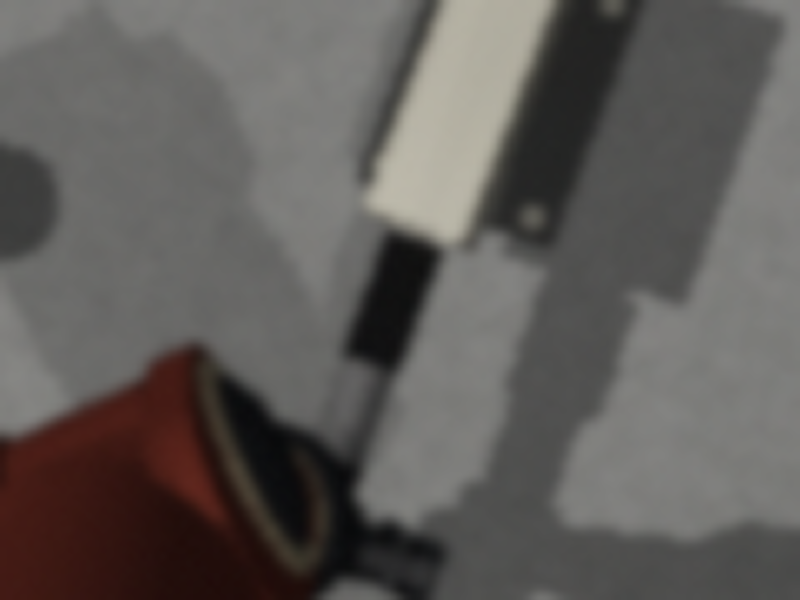

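>>> apply_moves([
  {"slide":[0,-0.15,0],"rotation":[-0.06,0.04,-0.05],"gripper":0},
  {"slide":[0,-0.15,0],"rotation":[0,0,0],"gripper":0},
  {"slide":[0,-0.15,0],"rotation":[0,0,0],"gripper":0},
])

```text
time: 20.62
position: [468.5, 192.0, 59.5]
orientation: [-0.003, -0.589, 0.808, 0.002]
force: [0.9, 0.2, -1.2]
finger_gap: 20.1
```

```bash
python3 -c "
from h import *
hol(-60)"
```

```text
now s -112.6 lat -1.1
t20.62 pos [468.5 192.   59.5] yaw -107.8 z [-0.007 -0.001 -1.   ] gap 20.1 F [ 0.9  0.2 -1.2] q [-0.42  0.67 -0.02  2.01  0.02  0.47 -2.33]
slide units [-0.   -1.32 -0.01] rot units [ 0.06 -0.03  0.06]
slide units after rotation [-0.01 -1.32  0.  ]
```

>>> apply_moves([
  {"slide":[0,-0.2,0],"rotation":[0.03,0,0.05],"gripper":0},
  {"slide":[0,-0.2,0],"rotation":[0,0,0],"gripper":0},
  {"slide":[0,-0.2,0],"rotation":[0,0,0],"gripper":0},
  {"slide":[0,-0.2,0],"rotation":[0,0,0],"gripper":0},
])

```text
time: 20.95
position: [501.5, 181.6, 59.4]
orientation: [-0.002, -0.587, 0.809, 0.0]
force: [-0.4, 0.6, -1.2]
finger_gap: 20.2
```

```bash
python3 -c "
from h import *
hol(-40)"
```

```text
now s -78.0 lat -0.8
t20.95 pos [501.5 181.6  59.4] yaw -108.1 z [-0.004 -0.002 -1.   ] gap 20.2 F [-0.4  0.6 -1.2] q [-0.38  0.69 -0.02  1.93  0.03  0.52 -2.3 ]
slide units [ 0.   -0.95 -0.01] rot units [ 0.03 -0.03  0.02]
slide units after rotation [-0.   -0.95 -0.  ]
```

>>> apply_moves([
  {"slide":[0,-0.2,0],"rotation":[0.03,0,0],"gripper":0},
  {"slide":[0,-0.2,0.02],"rotation":[0,0,0],"gripper":0},
  {"slide":[0,-0.2,0.02],"rotation":[0,0,0],"gripper":0},
  {"slide":[0,-0.15,0.02],"rotation":[0,0,0],"gripper":0},
  {"slide":[0,0,0],"rotation":[0,0,0],"gripper":0},
])

```text
time: 21.37
position: [536.2, 169.4, 56.7]
orientation: [-0.0, -0.586, 0.81, -0.002]
force: [0.4, -0.9, -1.2]
finger_gap: 20.2
```

```bash
python3 -c "
from h import *
hol(-25,z=56)"
```

```text
now s -41.2 lat -1.6
t21.37 pos [536.2 169.4  56.7] yaw -108.3 z [ 0.002 -0.004 -1.   ] gap 20.2 F [ 0.4 -0.9 -1.2] q [-0.33  0.72 -0.02  1.86  0.03  0.56 -2.27]
slide units [-0.02 -0.41  0.02] rot units [-0.03 -0.03 -0.01]
slide units after rotation [-0.02 -0.41  0.02]
```

>>> apply_moves([
  {"slide":[0,-0.1,0],"rotation":[0,0,0],"gripper":0},
  {"slide":[0,-0.08,0],"rotation":[0,0,0],"gripper":0},
])

```text
time: 21.53
position: [542.7, 167.1, 56.3]
orientation: [-0.001, -0.586, 0.81, -0.002]
force: [-0.6, -0.2, -0.7]
finger_gap: 20.0
```

>>> apply_moves([
  {"slide":[0,-0.06,0],"rotation":[0,0,0],"gripper":0},
])

```text
time: 21.62
position: [544.9, 166.3, 56.2]
orientation: [-0.001, -0.586, 0.81, -0.001]
force: [-0.0, 1.2, -1.5]
finger_gap: 20.0
```

>>> apply_moves([
  {"slide":[0,-0.05,0],"rotation":[0,0,0],"gripper":0},
])

```text
time: 21.7
position: [546.9, 165.7, 56.2]
orientation: [-0.001, -0.586, 0.81, -0.001]
force: [0.6, -0.0, -1.8]
finger_gap: 20.1
```

```bash
python3 -c "
from h import *
hol(-25,z=56)"
```

```text
now s -29.9 lat -1.8
t21.70 pos [546.9 165.7  56.2] yaw -108.2 z [-0.001 -0.004 -1.   ] gap 20.1 F [ 0.6 -0.  -1.8] q [-0.32  0.74 -0.02  1.83  0.04  0.58 -2.26]
slide units [-0.02 -0.12  0.  ] rot units [-0.01 -0.04 -0.  ]
slide units after rotation [-0.02 -0.12  0.  ]
```

>>> apply_moves([
  {"slide":[0,-0.05,0],"rotation":[0,0,0],"gripper":0},
])

```text
time: 21.78
position: [548.5, 165.2, 56.1]
orientation: [-0.002, -0.586, 0.81, -0.001]
force: [-4.5, 0.8, -0.1]
finger_gap: 20.0
```

>>> apply_moves([
  {"slide":[0,-0.05,0],"rotation":[0,0,0],"gripper":0},
])

```text
time: 21.87
position: [548.4, 165.1, 55.9]
orientation: [-0.004, -0.587, 0.81, 0.0]
force: [-6.6, 1.8, 1.0]
finger_gap: 20.2
```

>>> apply_moves([
  {"slide":[0,-0.05,0],"rotation":[0,0,0],"gripper":0},
])

```text
time: 21.95
position: [548.4, 165.1, 55.7]
orientation: [-0.005, -0.587, 0.81, 0.001]
force: [-4.5, 1.5, 1.3]
finger_gap: 20.2
```

Run:
```python
from h import *
hol(-28,z=54)
from cell import bot
c=bot.capture("scene");pickle.dump(c,open("scene12.pkl","wb"))
cv2.imwrite("pics/s12.png",cv2.resize(c["image"][210:270,220:300],(800,600),interpolation=cv2.INTER_CUBIC))
```

```text
now s -28.3 lat -1.9
t21.95 pos [548.4 165.1  55.7] yaw -108.1 z [-0.01  -0.004 -1.   ] gap 20.2 F [-4.5  1.5  1.3] q [-0.31  0.74 -0.03  1.82  0.03  0.59 -2.25]
slide units [-0.03 -0.01  0.04] rot units [ 0.08 -0.06  0.02]
slide units after rotation [-0.03 -0.01  0.04]
```

View pics/s12.png

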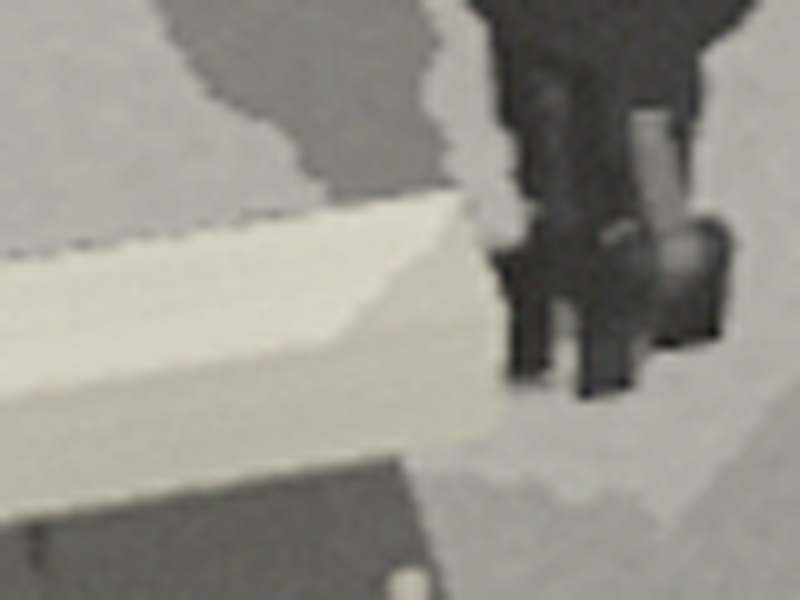

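>>> apply_moves([
  {"slide":[0,-0.01,0.04],"rotation":[0,0,0],"gripper":0},
  {"slide":[0,0,0],"rotation":[0,0,0],"gripper":0},
])

```text
time: 22.17
position: [548.4, 165.4, 54.9]
orientation: [-0.005, -0.587, 0.809, 0.002]
force: [-3.4, 0.5, 0.5]
finger_gap: 20.0
```

>>> apply_moves([
  {"slide":[0,0,0.03],"rotation":[0,0,0],"gripper":0},
  {"slide":[0,0,0],"rotation":[0,0,0],"gripper":0},
])

```text
time: 22.33
position: [548.4, 165.4, 54.9]
orientation: [-0.005, -0.587, 0.809, 0.002]
force: [-2.4, 1.1, 0.2]
finger_gap: 20.2
```

>>> apply_moves([
  {"slide":[0,0,0],"rotation":[0,0,0],"gripper":0.3},
  {"slide":[0,0,0],"rotation":[0,0,0],"gripper":0.5},
  {"slide":[0,0,0],"rotation":[0,0,0],"gripper":0.8},
  {"slide":[0,0,0],"rotation":[0,0,0],"gripper":0.8},
  {"slide":[0,0,0],"rotation":[0,0,0],"gripper":0.8},
  {"slide":[0,0,0],"rotation":[0,0,0],"gripper":0.8},
])

```text
time: 22.83
position: [553.4, 164.7, 55.3]
orientation: [-0.001, -0.587, 0.81, -0.001]
force: [-0.5, 0.6, -0.1]
finger_gap: 68.3
```

>>> apply_moves([
  {"slide":[0,0,-0.3],"rotation":[0,0,0],"gripper":0.8},
  {"slide":[0,0,-0.4],"rotation":[0,0,0],"gripper":0.8},
  {"slide":[0,0,-0.5],"rotation":[0,0,0],"gripper":0.8},
  {"slide":[0,0,-0.5],"rotation":[0,0,0],"gripper":0.8},
  {"slide":[0,0,-0.5],"rotation":[0,0,0],"gripper":0.8},
  {"slide":[0,0.4,-0.5],"rotation":[0,0,0],"gripper":0.8},
  {"slide":[0.5,0.4,-0.3],"rotation":[0,0,0],"gripper":0.8},
  {"slide":[0.5,0.4,0],"rotation":[0,0,0],"gripper":0.8},
  {"slide":[0.5,0.2,0],"rotation":[0,0,0],"gripper":0.8},
  {"slide":[0.5,0,0],"rotation":[0,0,0],"gripper":0.8},
  {"slide":[0.5,0,0],"rotation":[0,0,0],"gripper":0.8},
  {"slide":[0,0,0],"rotation":[0,0,0],"gripper":0.8},
])

```text
time: 23.83
position: [467.6, 87.0, 190.3]
orientation: [0.005, -0.589, 0.808, -0.003]
force: [-0.3, -0.7, 0.4]
finger_gap: 68.4
```

Run:
```python
from h import *
show()
from cell import bot
for n in("scene","top"):
    c=bot.capture(n);pickle.dump(c,open(f"{n}13.pkl","wb"))
a=cv2.resize(load("scene13")["image"][210:270,220:300],(800,600),interpolation=cv2.INTER_CUBIC)
cv2.imwrite("pics/s13.png",a)
cv2.imwrite("pics/t13.png",cv2.resize(load("top13")["image"][110:230,80:240],(800,600),interpolation=cv2.INTER_CUBIC))
cv2.imwrite("pics/s13f.png",load("scene13")["image"])
```

```text
t23.83 pos [467.6  87.  190.3] yaw -107.9 z [ 0.012  0.001 -1.   ] gap 68.4 F [-0.3 -0.7  0.4] q [-0.21  0.41 -0.04  1.99  0.02  0.73 -2.14]
```

View pics/s13.png

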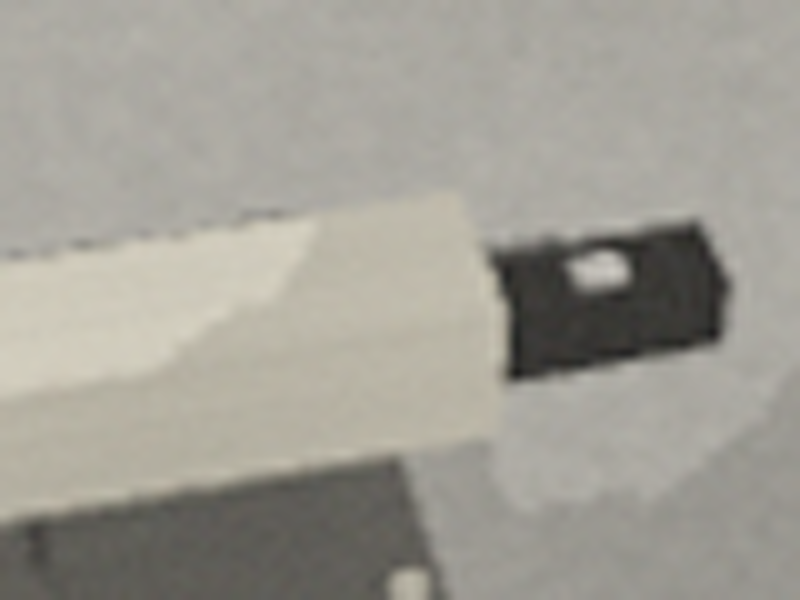

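View pics/t13.png

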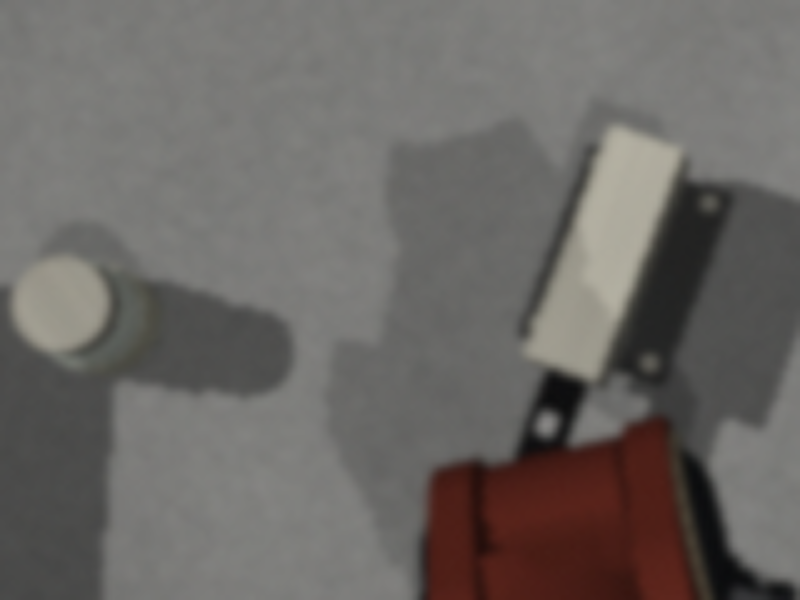

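View pics/s13f.png

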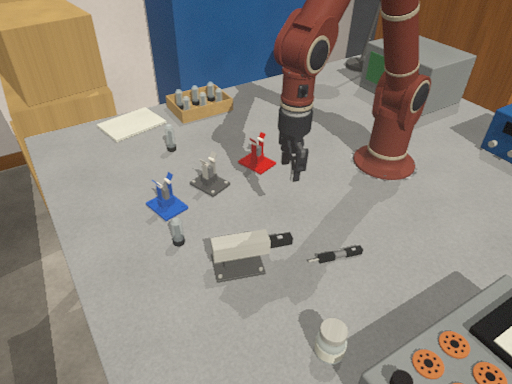

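Run:
```python
from h import *
S=load("scene13");g=lambda q:(np.array(q)+.5)*.1-.5+[220,210]
hd=np.array([np.cos(np.radians(-18.1)),np.sin(np.radians(-18.1)),0]);n=np.array([-hd[1],hd[0],0])
mS=np.array([572,157.5,0])
for nm,q,z in(("tail top far",(700,220),72),("tail top near",(728,285),72),("tail bot near",(722,338),50),("mouth near",(503,312),87),("mouth far",(462,192),87)):
  w=onz(S,*g(q),z);e=w-mS;print(nm,w.round(1),"s %.1f lat %.1f"%(e@hd,e@n))
```

```text
tail top far [510.9 164.3  72. ] s -60.2 lat -12.5
tail top near [518.2 185.9  72. ] s -59.9 lat 10.3
tail bot near [516.  183.2  50. ] s -61.2 lat 7.0
mouth near [578.5 177.1  87. ] s 0.1 lat 20.7
mouth far [564.5 138.5  87. ] s -1.2 lat -20.4
```

```bash
python3 -c "
from cell import bot
print(bot.close_job())"
```

```text
the job is handed in; nothing more can be done
None
```

The tester is in the holster prod first and fully home, released, with the gripper clear of it. I handed the job in at about 24 s of the 72 s allowed; the hand-in gives no verdict.

**What I did:** I took the tester by its front grip and drew it out. I pressed its neck into the grey clip and let go, and a picture showed it held there. Then I took it by the rear grip, pulled it free, turned it round and slid it in until the prod met the back wall.

**Last checks:**
- **Depth:** the rear stands about 60 mm out of the mouth (59.9 to 61.2 mm measured), which is what fully home should give.
- **Push:** contact with the back wall showed at about 5 to 7 N at the wrist, against the 30 N allowed.
- **Surroundings:** in the last scene picture, the two valves, the jar, the look-alike tester and the red and blue clips look as they did at the start.

**What disagreed or was rougher than ideal:**
- The two cameras differed by about 4 mm, mostly in x, so I judged alignment within each view and by contact.
- Pressing into the clip bottomed on the saddle at about 38 N at the wrist for a moment, well above the 5 to 10 N needed to snap it in. The press went through the held tester, and I backed off before releasing it.
- The gripper sprang about 5 mm towards the holster as it opened at the end. The depth above was measured after that.

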